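# Push the measuring spoon under the spring-closed flap of its dock

### The arm

A 6-joint arm with a two-finger parallel gripper is mounted at the origin on a cart in front of the work surface, level with it; the furniture and walls round the work are solid. World frame = base frame: x ahead of the robot, y to its left, z up, the work surface at z = 0. Lengths are in m, angles in rad, forces in N, time in s.
With the tool pointing down it reaches from about 0.35 to 0.975 m from the base axis. Payload 4.9 kg.
Tool frame: the origin (TCP) lies at the very end of the fingers, on their centre line; the grasp point (between the pads) lies behind it (manip.grip_depth is the z of the grasp point in the tool frame, in m); z points along the fingers, y is the direction in which the jaws open and shut (so a half turn about z gives the same grasp; the last joint's range is limited). The gripper opens to 85 mm and grips with 20 to 120 N. Pads are 22 mm wide; open, the fingers measure 114 mm over their backs; the gripper's body (76 mm by 85 mm) begins 54 mm behind the grasp point. The pads swing forward as they close: fully open they stand 13 mm farther back than shut.
Start: joints at [1.081, 0.053, 1.613, -0, 1.476, -0.119], TCP at [0.226, 0.583, 0.231] pointing down, gripper open.
Joint ranges: [-3.01, 3.01], [-1.01, 2.22], [0.06, 2.58], [-1.02, 4.17], [0.09, 2.62], [-3.14, 3.14]. Speed limits (rad/s): [2.57, 2.57, 3.14, 3.14, 3.14, 3.14].

### API

Orientations are given as a unit quaternion [w, x, y, z].
In Python, from plant import state, optics, manip, silhouettes, place_of gives the robot as it stands. The module is installed in compiled form; this text tells all that it offers.
- The arm moves only by the tool jog_arm, never from a script. Its argument "increments" is a list of rows, each an object with "slide": the shift along the tool's x, y, z in mm, a list of three; "rotation": the turn, a rotation vector about the tool's x, y, z in degrees, a list of three. A call has 1 to 20 rows; each row shifts and turns the commanded pose from where the row before left it, along the tool's axes as they then stand; what a row does not reach is not made up. A row lasts 1/12 s, in which the tool goes at most 41.7 mm and 7.16 degrees, less where a joint would pass 70% of its speed; a pose out of reach is approached as far as the arm can. A call with a gripper value outside its range is refused whole. "fingers" is the opening, from 0 (shut) to 1 (fully open), set as the call begins (left out, the last holds). The fingers move at their own pace and stop on an object; the grip force is fixed at half the most. Time passes only in rows, so rows that do not move let the fingers close. It gives the time, the measured TCP pose, the force and the opening at its end, in the units of the state.
- state(): the state, without advancing time (a new reading comes with each control period).
- optics.grab_frame(name): name is "scene" or "top" or "wrist"; returns a dict with "frame" (480x640x3 uint8, blue, green, red), "camera_matrix" (3x3 intrinsics, pixels), "R" (3x3) and "t" (3): a world point X has camera coordinates R X + t. Camera axes: x right, y down, z forward; pixel columns grow to the right and rows downward; lengths in m; the calibration is good to about 2 mm. The wrist camera is an equidistant fisheye: a pixel r from the principal point sees the ray r / f radians off the axis. A picture is of the moment at which its call begins. There is no depth.
- manip.job_done(): hands the job in, once; it reports no verdict.
Trained networks look in the newest picture that a camera, given by its name, has taken for a name from the list of things; names that differ only in an ending like _2 or _b are one class to them, and where a whole thing is asked for, a point or a joint stands for the part that bears it (a point fixed in the world has none). Each returns a list of dicts, best first, with "score" (0 to 1); they miss things now and then, are a little off and sometimes report something else, mostly with a low value. They report only what shows in the picture. A call takes as long as a camera call. They do not tell look-alikes from the thing itself.
- silhouettes(thing, camera): "mask" (480x640 bool, what is visible of it) and "bbox" ([left, top, right, bottom] in pixels, round what is visible of it).
- place_of(thing, camera): "uv" ([column, row] in pixels: a listed point, or the origin of a listed thing).
The state is a dict: "time": time; "joint_pos": joint angles; "joint_vel": joint speeds; "joint_efforts": joint torques, N m; "tool_pos": TCP position; "tool_rot": TCP orientation; "contact_force": force on the tool from outside, world axes, zero at the start; "ft_torque": the same for the moment, N m; "gripper_width": opening from 0.0 (shut) to 1.0 (fully open).
Only numpy, scipy, OpenCV 4.12 (cv2) and the standard library are available. Lean on these libraries where they do the work, as an engineer would, in place of code of your own. Each camera call takes 0.05 s, during which the arm holds its last target.

### The job

Put the measuring spoon away in its dock by pushing only: press the long steel rail beside the channel down with one fingertip, so that the spring-closed flap stands open, and while it is held open push the spoon along the channel with the other fingertip, on the end of its stem, until the bowl is fully home against the stop under the flap. Then let the rail up and move clear, so that the flap falls shut behind the bowl over the stem. Do not lift the spoon off the dock or tip it, push it gently, and leave the nozzle, the stamp and the tape roll beside the dock where they are.

Things in the scene. Friction and masses are not known exactly. Their poses are not given: they have to be found in the camera images.
- dock: Spoon dock, fixed: wooden block 255 x 90 mm, flat top (the deck) 22 mm above the worktop. Origin on the worktop under the middle of the flap's front lip; x runs along the channel, in under the flap; z up. Block: x -185 to +70, y -31 to +59 mm. Channel centred on y = 0: two thin steel guides 10 mm high, 48 mm apart inside, from x = -110 mm inward; behind that the deck is open.
- stop (a point): Foot of the end stop's face at the far end of the channel, on the deck (dock x = 56, y = 0, z = 22 mm). The stop and the side walls under the flap are 14 mm high. The bowl's tip rests against it when the spoon is home.
- flap: Spring-closed steel flap with its rail, one piece. Origin on the hinge axis at dock x = 0, y = 50, z = 36 mm; axes as the dock's when shut; opens by turning about its -x, 0 to 0.52 rad (stop). About 2 N on the rail starts it, 4 to 6 N holds it open. Bowl passes under from about 0.38 rad up. Cover plate: dock x 0 to 62 mm, y -31 to 50, top 41 mm above the worktop shut; far edge about 82 mm fully open.
- flap_lip (a point): Middle of the lower edge of the flap's front lip (dock x 0 to 3 mm), 3 mm above the deck when shut; it blocks the 13 mm high bowl. The lip has a 23 mm wide gap in the middle through which the stem passes when it is shut. It rises as the flap opens.
- hinge_rod (a point): Point on the axis of the flap's hinge rod (9 mm thick), at dock x = -92, y = 50, z = 36 mm. The rod runs along the dock's x from -172 to +62 mm; its two brackets (at x = -172 and -12 mm, 14 mm wide) reach 43 mm above the worktop.
- rail_mid (a point): Middle of the press rail's top face: flat steel strip 3 mm thick, dock x -195 to -30, y 64 to 108 mm, level at 40.5 mm above the worktop when shut. One piece with the flap, across the rod from it: rail down = flap up. Pressed down it tilts about the rod, sloping down away from the channel; at 0.42 rad its top face is 29 mm above the worktop at dock y = 77 mm. A fingertip can slide along it.
- measure_spoon: Steel measuring spoon, 116 mm long, 30 g, on the deck, bowl towards the flap. Origin midway along it, at its underside. Its +y points to the bowl (along the dock's x within 0.06 rad). Bowl: 41 mm across, 13 high, y 17 to 58 mm. Stem: 12 mm wide, solid to 14 mm height, y -58 to 18. Origin starts at dock x -105 to -80 mm; home it is at x = -2, stem end at x = -60.
- nozzle_1: Steel piping nozzle, a cone 26 mm across and 32 mm high, standing on the worktop on the -y side of the dock; origin at the centre of its underside. Leave alone.
- wood_stamp: Turned wooden stamp, 38 mm across, 55 mm high, standing on the worktop on the -y side of the dock; origin at the centre of its underside. Leave alone.
- seal_tape: Roll of bag-neck tape lying flat on the worktop beyond the dock's far end, 61 x 66 mm, 12 mm high; origin at its underside near the centre. Leave alone.
There are look-alikes about, which are no part of the job. Of the things shaped like the measure_spoon, the steel one is meant.

How it is judged:
By the outcome, as a careful person would: the job done as asked, in the order asked, and still so for the second after the job is handed in, with the robot touching nothing.
It also fails if it takes over 48 s, if anything falls off the work surface, if the arm or the gripper's body presses on something with over 40 N, if the wrist force passes 120 N, or if a joint passes its speed limit or range.

## Working session

There is one attempt and no reset: what is moved stays moved. The work goes in short steps, Python scripts to look and compute and a tool call to move; the robot and the scene stay as the last step left them, time stands still between calls to the robot, and variables do not carry over. Pictures are saved under pics/ and viewed, and the job is handed in when it is done.

Besides the shell and the picture viewer there is one more tool, called after "Call:" as name([rows], argument=value, ...), one row to a line, values as JSON. jog_arm: Moves the arm, as the interface text tells. Its arguments: {"type":"object","properties":{"increments":{"type":"array","items":{"type":"object","properties":{"slide":{"type":"array","items":{"type":"number"}},"rotation":{"type":"array","items":{"type":"number"}}}}},"fingers":{"type":"number"}},"required":["increments"]}

```bash
mkdir -p pics; cat > h.py <<'E'
import numpy as np,cv2
from plant import state, optics, manip, silhouettes, place_of
def ray(f,uv):
    K=f["camera_matrix"];R=np.array(f["R"]);t=np.array(f["t"])
    d=np.linalg.inv(K)@np.array([uv[0],uv[1],1.]);return -R.T@t,R.T@d
def onz(f,uv,z):
    c,d=ray(f,uv);return c+d*(z-c[2])/d[2]
def proj(f,X):
    p=np.array(f["R"])@np.array(X)+np.array(f["t"]);q=f["camera_matrix"]@p;return q[:2]/q[2]
E
python3 - <<'E'
from h import *
for n in ["scene","top"]:
    f=optics.grab_frame(n);cv2.imwrite(f"pics/{n}0.png",f["frame"])
    for th in ["dock","stop","flap","flap_lip","hinge_rod","rail_mid","measure_spoon","nozzle_1","wood_stamp","seal_tape"]:
        print(n,th,[(np.round(r["uv"]).tolist(),round(r["score"],2)) for r in place_of(th,n)][:4])
    print(-np.array(f["R"]).T@np.array(f["t"]))
s=state();print(s);print(manip.grip_depth)
E
```

```text
scene dock [([269.0, 263.0], 0.71)]
scene stop [([246.0, 238.0], 0.97), ([288.0, 297.0], 0.38)]
scene flap [([249.0, 267.0], 0.81), ([285.0, 297.0], 0.26)]
scene flap_lip [([266.0, 252.0], 0.56)]
scene hinge_rod [([286.0, 294.0], 0.69)]
scene rail_mid [([282.0, 314.0], 0.76)]
scene measure_spoon [([415.0, 313.0], 0.92), ([307.0, 279.0], 0.74), ([384.0, 392.0], 0.58)]
scene nozzle_1 [([377.0, 268.0], 0.5)]
scene wood_stamp [([210.0, 238.0], 0.7), ([318.0, 235.0], 0.62), ([286.0, 294.0], 0.19)]
scene seal_tape [([210.0, 239.0], 0.7)]
[0.29669584 0.43118159 0.83804512]
top dock [([314.0, 201.0], 0.77)]
top stop [([320.0, 169.0], 0.62), ([313.0, 202.0], 0.32)]
top flap [([283.0, 191.0], 0.75)]
top flap_lip [([312.0, 196.0], 0.92)]
top hinge_rod [([273.0, 242.0], 0.92)]
top rail_mid [([249.0, 243.0], 0.96)]
top measure_spoon [([238.0, 356.0], 0.95), ([304.0, 245.0], 0.89), ([325.0, 344.0], 0.58)]
top nozzle_1 [([358.0, 298.0], 0.54)]
top wood_stamp [([364.0, 231.0], 0.82)]
top seal_tape [([313.0, 133.0], 0.74)]
[ 0.46800203 -0.11528742  1.01766218]
{'time': 1.1, 'joint_pos': array([ 1.08102609e+00,  5.27248877e-02,  1.61288775e+00,  1.45496964e-05,
        1.47603336e+00, -1.19011003e-01]), 'joint_vel': array([-1.27342695e-03, -8.39195731e-05, -9.12873312e-04, -2.47264997e-03,
        1.47461254e-03, -2.04224716e-03]), 'joint_efforts': array([-7.66302128e-04, -3.93697429e+01, -3.70463383e+01, -1.26044151e-04,
        8.73219415e-04,  1.78733284e-06]), 'tool_pos': array([0.22644356, 0.582512  , 0.23129546]), 'tool_rot': array([-1.49035392e-05,  1.84320334e-01,  9.82866224e-01, -2.32764559e-05]), 'contact_force': array([ 0.12755287, -0.37310265,  0.03265735]), 'ft_torque': array([-0.00144702,  0.03788784,  0.00188803]), 'gripper_width': 1.0005557362547466}
-0.0187
```

View pics/top0.png

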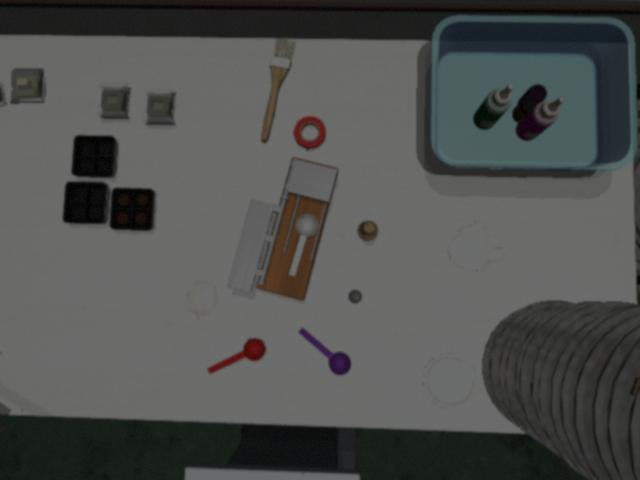

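View pics/scene0.png

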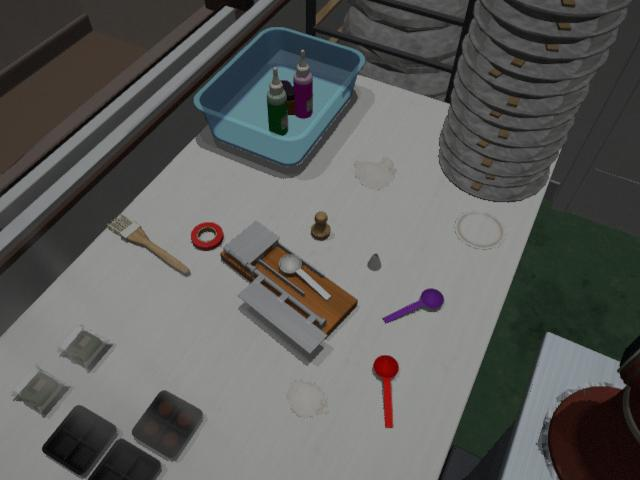

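```bash
python3 - <<'E'
import cv2
a=cv2.imread("pics/top0.png")[100:400,190:430]
cv2.imwrite("pics/crop0.png",cv2.resize(a,(480,600),interpolation=cv2.INTER_CUBIC))
E
```

```text
(no output)
```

View pics/crop0.png

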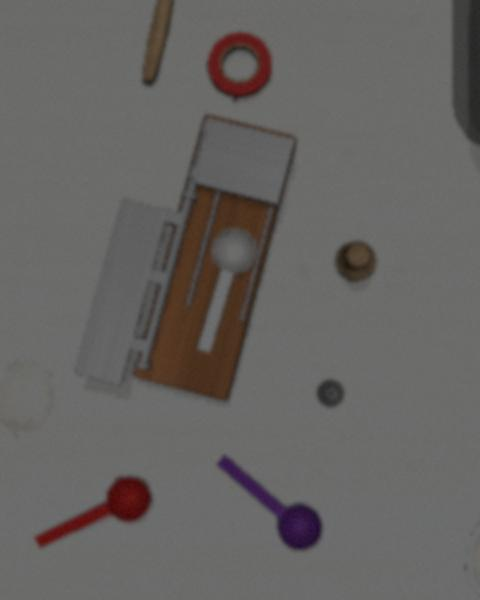

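The steel spoon on the deck at top (304,245) is the one meant. The red one (238,356) and the purple one (325,344) are plastic look-alikes lying on the table. Next I fit the dock pose.

```bash
cat >> h.py <<'E'
def D2W(p,X):
    X=np.atleast_2d(X)/1000.;c,s=np.cos(p[2]),np.sin(p[2])
    return np.c_[p[0]+c*X[:,0]-s*X[:,1],p[1]+s*X[:,0]+c*X[:,1],X[:,2]]
def W2D(p,W):
    W=np.atleast_2d(W);c,s=np.cos(p[2]),np.sin(p[2]);d=W[:,:2]-np.array(p[:2])
    return 1000*np.c_[c*d[:,0]+s*d[:,1],-s*d[:,0]+c*d[:,1],W[:,2]]
E
python3 - <<'E'
from h import *
from scipy.optimize import least_squares
ft=optics.grab_frame("top");fs=optics.grab_frame("scene")
m=np.array([[62,50,41],[62,-31,41],[0,50,41],[0,-31,41],[-185,59,22],[-185,-31,22],[-30,108,40.5],[-195,108,40.5]])
uv=np.array([[205,115],[297,138],[195,185],[278,205],[133,376],[228,402],[125,198],[77,375]])/2+[190,100]-.25
pts=[("stop",[56,0,22]),("flap_lip",[0,0,25]),("hinge_rod",[-92,50,36]),("rail_mid",[-112.5,86,40.5])]
ptm=np.array([a[1] for a in pts]); put=np.array([[320,169],[312,196],[273,242],[249,243]]);pus=np.array([[246,238],[266,252],[286,294],[282,314]])
def res(p,f,mm,u): return np.array([proj(f,X) for X in D2W(p,mm)])-u
r=least_squares(lambda p:res(p,ft,m,uv).ravel(),[.6,0,0],loss="soft_l1")
print("corners",r.x,res(r.x,ft,m,uv).round(1).tolist())
p=r.x
print("top pts",res(p,ft,ptm,put).round(1).tolist(),"scene",res(p,fs,ptm,pus).round(1).tolist())
r2=least_squares(lambda q:res(q,fs,ptm,pus).ravel(),p);print("scene fit",r2.x)
r3=least_squares(lambda q:res(q,ft,ptm,put).ravel(),p);print("toppt fit",r3.x)
for f,n in((ft,"top"),(fs,"scene")):
    im=cv2.resize(f["frame"],None,fx=4,fy=4,interpolation=cv2.INTER_CUBIC)
    def poly(P,c):
        q=np.array([proj(f,X) for X in D2W(p,np.array(P,float))])*4+1.5
        cv2.polylines(im,[q.round().astype(int)],True,c,1)
    poly([[-185,-31,22],[70,-31,22],[70,59,22],[-185,59,22]],(0,255,255))
    poly([[0,-31,41],[62,-31,41],[62,50,41],[0,50,41]],(0,255,0))
    poly([[-195,64,40.5],[-30,64,40.5],[-30,108,40.5],[-195,108,40.5]],(255,255,0))
    poly([[-110,24,32],[0,24,32]],(255,0,255));poly([[-110,-24,32],[0,-24,32]],(255,0,255))
    c=(proj(f,D2W(p,[-70,25,25])[0])*4).astype(int)
    cv2.imwrite(f"pics/fit_{n}.png",im[c[1]-300:c[1]+300,c[0]-350:c[0]+350])
E
```

```text
corners [ 0.64436782 -0.06174827 -0.22422783] [[2.8, 1.4], [-0.5, 0.4], [-0.9, -1.3], [0.5, -0.6], [0.5, 0.5], [0.4, -0.1], [-0.7, 0.2], [-0.7, -0.6]]
top pts [[0.9, 1.6], [1.2, 3.1], [0.7, -2.2], [2.3, 2.5]] scene [[0.4, -0.8], [1.9, -0.0], [0.4, 0.3], [-1.1, -0.3]]
scene fit [ 0.64556842 -0.0604089  -0.2051774 ]
toppt fit [ 0.64678344 -0.05919964 -0.22007055]
```

View pics/fit_top.png

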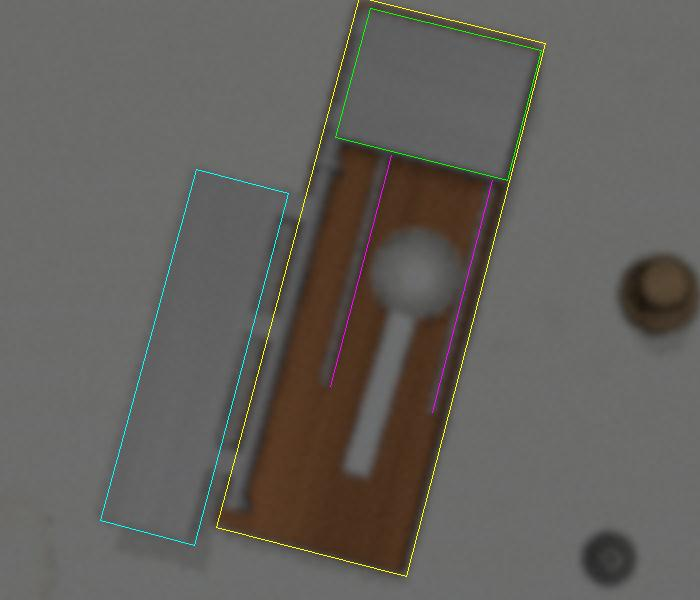

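View pics/fit_scene.png

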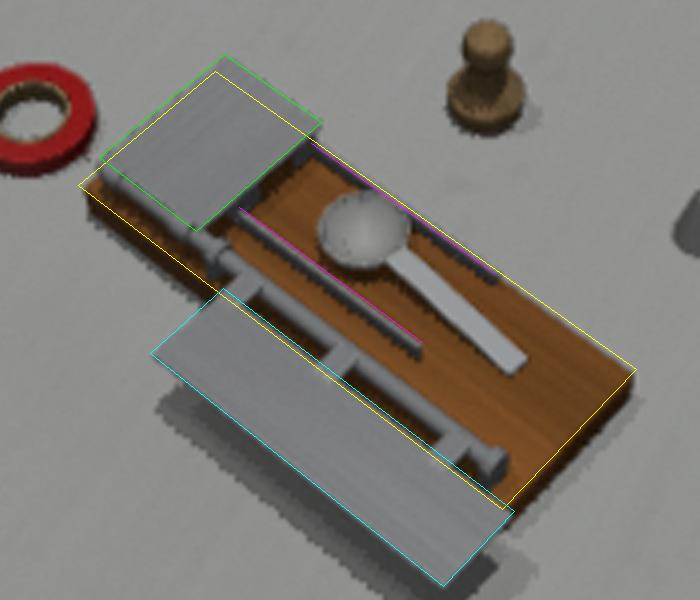

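```bash
python3 - <<'E'
from h import *
for n in ["top","scene"]:
    f=optics.grab_frame(n)
    p=[0.6444,-0.0617,-0.2242]
    for r in silhouettes("measure_spoon",n):
        m=r["mask"].astype(np.uint8);b=r["bbox"];ys,xs=np.nonzero(m)
        u0=proj(f,D2W(p,[-90,0,30])[0])
        if np.hypot(xs.mean()-u0[0],ys.mean()-u0[1])>30: continue
        q=np.array([W2D(p,onz(f,(x,y),.035))[0] for x,y in zip(xs,ys)])
        print(n,round(r["score"],2),"x",np.percentile(q[:,0],[0,1,99,100]).round(1),"y",q[:,1].min().round(1),q[:,1].max().round(1))
        for a in range(int(q[:,0].min()),int(q[:,0].max()),12):
            s=q[(q[:,0]>=a)&(q[:,0]<a+12)]
            print("  ",a+6,s[:,1].min().round(1),s[:,1].max().round(1),s[:,1].mean().round(1))
s=state();print(W2D(p,s["tool_pos"]),s["time"])
E
```

```text
scene 0.59 x [-148.9 -146.4  -35.2  -33.6] y -23.0 15.7
   -142 1.0 10.3 5.6
   -130 -1.1 8.5 4.0
   -118 -2.9 8.1 2.8
   -106 -5.1 7.6 1.4
   -94 -5.3 7.0 0.9
   -82 -7.5 4.8 -1.4
   -70 -16.6 8.5 -3.3
   -58 -22.5 15.4 -3.1
   -46 -23.0 15.7 -3.9
   -34 -18.0 8.5 -4.3
[[-550.68539378  535.15440993  231.29564348]] 1.4
```

```bash
cat >> h.py <<'E'
P=[0.6444,-0.0617,-0.222]
from scipy.spatial.transform import Rotation as Ro
def rep():
    s=state();q=s["tool_rot"];R=Ro.from_quat([q[1],q[2],q[3],q[0]]).as_matrix()
    print("t",round(s["time"],2),"dock tcp",W2D(P,s["tool_pos"])[0].round(1),"yaw off deg",np.degrees(np.arctan2(R[1,1],R[0,1])-(P[2]+np.pi/2)).round(2),"toolz",R[:,2].round(3),"grip",round(s["gripper_width"],3),"F",s["contact_force"].round(2))
    return s,R
def todock(s):
    pass
E
python3 - <<'E'
from h import *
s,R=rep();W=D2W(P,[-171,44,100])[0];print(W,np.hypot(*W[:2]))
E
```

```text
t 1.4 dock tcp [-549.5  536.4  231.3] yaw off deg -8.53 toolz [ 0.  0. -1.] grip 1.001 F [0.56 0.44 0.07]
[0.48728447 0.01887115 0.1       ] 0.4876497435903217
```

Call:
jog_arm([
  {"rotation": [0,0,-4.27]},
  {"rotation": [0,0,-4.26]},
  {"slide": [-21,-27.4,6]},
  {"slide": [-21,-27.4,6]},
  {"slide": [-21,-27.4,6]},
  {"slide": [-21,-27.4,6]},
  {"slide": [-21,-27.4,6]},
  {"slide": [-21,-27.4,6]},
  {"slide": [-21,-27.4,6]},
  {"slide": [-21,-27.4,6]},
  {"slide": [-21,-27.4,6]},
  {"slide": [-21,-27.4,6]},
  {"slide": [-21,-27.4,6]},
  {"slide": [-21,-27.4,6]},
  {"slide": [-21,-27.4,6]},
  {"slide": [-21,-27.4,6]},
  {"slide": [-21,-27.4,6]},
  {"slide": [-21,-27.4,6]},
  {"slide": [-21,-27.4,6]},
  {"slide": [-21,-27.4,6]},
], fingers=0.8)

```text
invalid input
```

```bash
python3 - <<'E'
from h import *
for n in ["wrist","scene","top"]:
    f=optics.grab_frame(n);cv2.imwrite(f"pics/{n}1.png",f["frame"])
f=optics.grab_frame("scene");a=f["frame"][140:390,180:480];cv2.imwrite("pics/sc1.png",cv2.resize(a,(720,600),interpolation=cv2.INTER_CUBIC))
rep()
E
```

```text
t 1.6 dock tcp [-549.5  536.4  231.3] yaw off deg -8.52 toolz [ 0.  0. -1.] grip 1.002 F [-0.55  0.11  0.15]
```

View pics/wrist1.png

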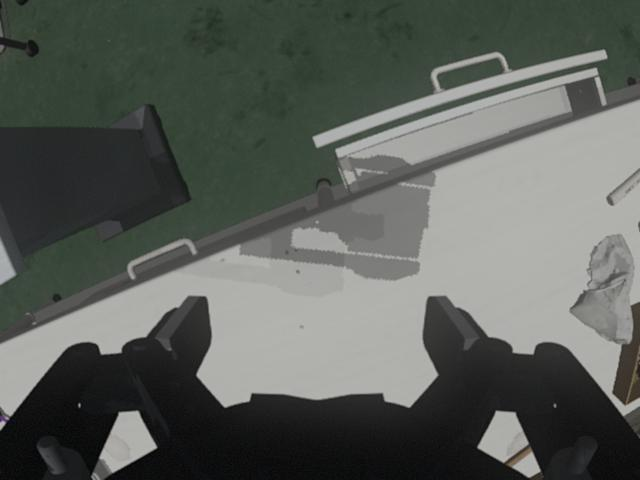

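View pics/sc1.png

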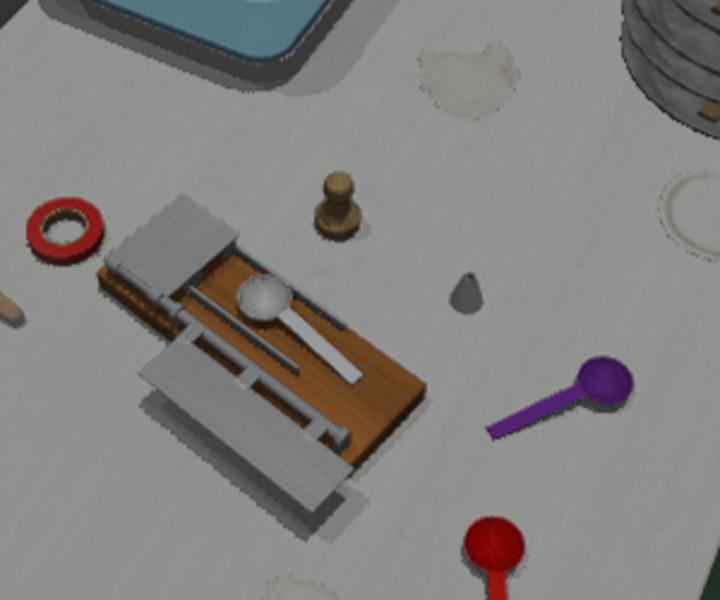

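View pics/top1.png

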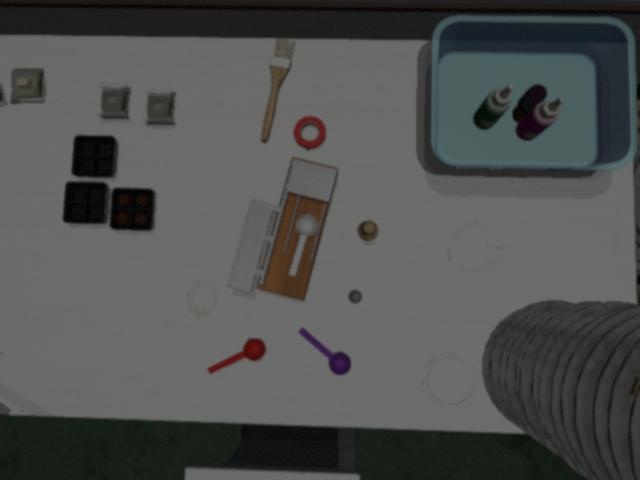

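The call was refused, most likely because each row needs both keys. The pictures show nothing has moved.

Call:
jog_arm([
  {"slide": [0,0,0],"rotation": [0,0,-4.3]},
  {"slide": [0,0,0],"rotation": [0,0,-4.2]},
  {"slide": [-21,-27.4,6],"rotation": [0,0,0]},
  {"slide": [-21,-27.4,6],"rotation": [0,0,0]},
  {"slide": [-21,-27.4,6],"rotation": [0,0,0]},
  {"slide": [-21,-27.4,6],"rotation": [0,0,0]},
  {"slide": [-21,-27.4,6],"rotation": [0,0,0]},
  {"slide": [-21,-27.4,6],"rotation": [0,0,0]},
  {"slide": [-21,-27.4,6],"rotation": [0,0,0]},
  {"slide": [-21,-27.4,6],"rotation": [0,0,0]},
  {"slide": [-21,-27.4,6],"rotation": [0,0,0]},
  {"slide": [-21,-27.4,6],"rotation": [0,0,0]},
  {"slide": [-21,-27.4,6],"rotation": [0,0,0]},
  {"slide": [-21,-27.4,6],"rotation": [0,0,0]},
  {"slide": [-21,-27.4,6],"rotation": [0,0,0]},
  {"slide": [-21,-27.4,6],"rotation": [0,0,0]},
  {"slide": [-21,-27.4,6],"rotation": [0,0,0]},
  {"slide": [-21,-27.4,6],"rotation": [0,0,0]},
  {"slide": [-21,-27.4,6],"rotation": [0,0,0]},
  {"slide": [-21,-27.4,6],"rotation": [0,0,0]},
], fingers=0.8)

```text
time: 3.27
tool_pos: [0.4869, 0.0163, 0.1234]
tool_rot: [0.0, 0.111, 0.994, 0.0]
contact_force: [1.2, 1.2, -0.2]
gripper_width: 0.799
```

```bash
python3 - <<'E'
from h import *
for n in ["wrist","scene"]:
    f=optics.grab_frame(n);cv2.imwrite(f"pics/{n}2.png",f["frame"])
    if n=="wrist": print(f["camera_matrix"],f["R"],f["t"])
a=f["frame"][140:390,180:480];cv2.imwrite("pics/sc2.png",cv2.resize(a,(720,600),interpolation=cv2.INTER_CUBIC))
rep()
E
```

```text
[[371.64829954   0.         316.70200086]
 [  0.         371.64829954 242.76267977]
 [  0.           0.           1.        ]] [[ 2.21318396e-01  9.75201496e-01  4.58158294e-04]
 [ 9.41935393e-01 -2.13890391e-01  2.58860225e-01]
 [ 2.52538874e-01 -5.68589742e-02 -9.65914683e-01]] [-0.12409115 -0.46085952  0.15216377]
t 3.37 dock tcp [-170.    39.6  122.8] yaw off deg -0.33 toolz [-0.001 -0.001 -1.   ] grip 0.802 F [-0.22  0.58 -0.24]
```

View pics/wrist2.png

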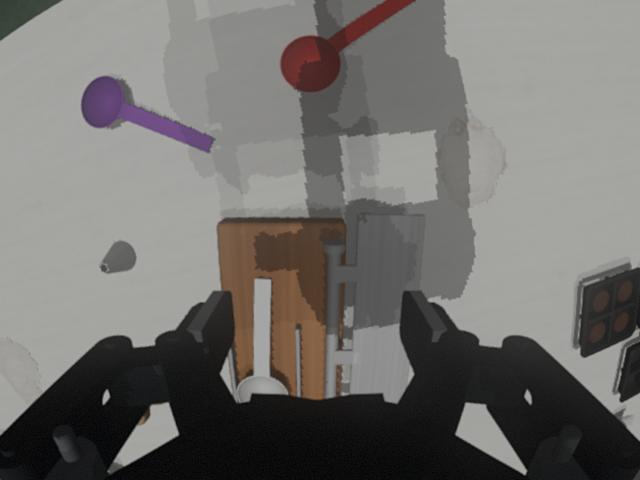

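View pics/sc2.png

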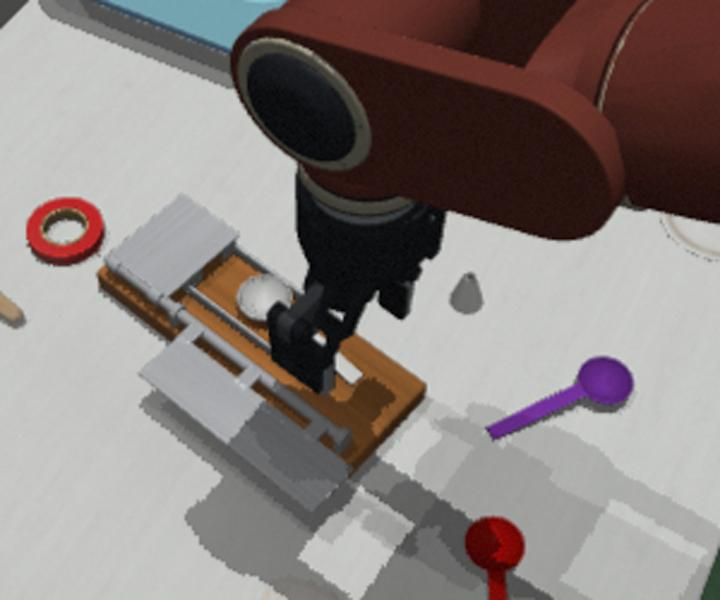

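The wrist view shows the stem end at (262,279), the deck's rear edge from (218,219) to (346,219), and the rail's rear edge from (358,214) to (424,214). I turn these into dock coordinates with the fisheye model.

```bash
cat >> h.py <<'E'
def wz(f,uv,z):
    K=f["camera_matrix"];R=np.array(f["R"]);t=np.array(f["t"])
    a=(np.array(uv)-[K[0,2],K[1,2]])/K[0,0];th=np.hypot(*a)
    d=np.r_[np.sin(th)*a/th,np.cos(th)];c=-R.T@t;d=R.T@d
    return c+d*(z-c[2])/d[2]
E
python3 - <<'E'
from h import *
f=optics.grab_frame("wrist")
for n,uv,z in [("deck rear -y",(219,221),22),("deck rear +y",(345,221),22),("rail r in",(358,214),40.5),("rail r out",(424,214),40.5),("stem end",(262,279),36),("stem l",(256,279),36),("stem r",(270,279),36),("stem mid far",(262,375),36),("guide end",(298,325),32),("rod end",(334,243),38)]:
    print(n,W2D(P,wz(f,uv,z/1000))[0].round(1))
print([ (r["uv"],r["score"]) for r in place_of("measure_spoon","wrist")])
a=f["frame"][180:400,180:480];cv2.imwrite("pics/w2.png",cv2.resize(a,(800,587),interpolation=cv2.INTER_CUBIC))
E
```

```text
deck rear -y [-186.1  -26.9   22. ]
deck rear +y [-185.2   59.    22. ]
rail r in [-193.4   65.6   40.5]
rail r out [-193.6  108.    40.5]
stem end [-149.3    3.4   36. ]
stem l [-149.2   -0.6   36. ]
stem r [-149.3    8.8   36. ]
stem mid far [-71.7  -1.6  36. ]
guide end [-113.    26.4   32. ]
rod end [-174.3   50.9   38. ]
[([351.8, 36.2], 0.95), ([147.4, 118.2], 0.9), ([263.1, 346.3], 0.57)]
```

View pics/w2.png

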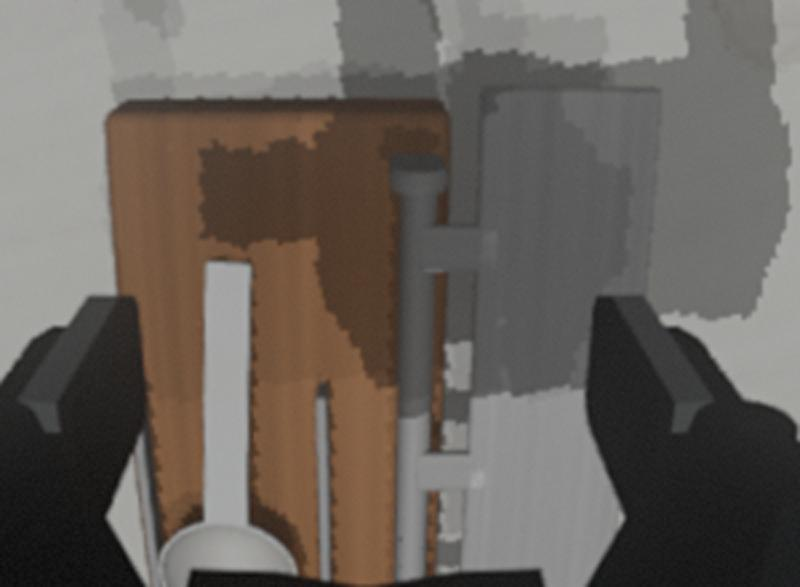

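```bash
python3 - <<'E'
from h import *
f=optics.grab_frame("wrist")
for z in (120,124,128,132,136):
    print(z,[W2D(P,wz(f,uv,z/1000))[0].round(1)[:2].tolist() for uv in [(231.4,291.8),(403,291.8),(214,291.8),(421,291.8)]])
rep()
E
```

```text
120 [[-176.1, 5.9], [-175.8, 80.1], [-175.9, -2.0], [-175.6, 88.3]]
124 [[-177.7, 6.9], [-177.5, 79.1], [-177.6, -0.8], [-177.3, 87.1]]
128 [[-179.4, 7.9], [-179.2, 78.1], [-179.2, 0.4], [-178.9, 85.8]]
132 [[-181.0, 8.9], [-180.8, 77.1], [-180.9, 1.7], [-180.6, 84.6]]
136 [[-182.7, 9.9], [-182.5, 76.1], [-182.6, 2.9], [-182.3, 83.4]]
t 3.52 dock tcp [-171.9   43.1  123.3] yaw off deg -0.05 toolz [-0.  0. -1.] grip 0.798 F [-0.86 -0.31  0.81]
```

Call:
jog_arm([
  {"slide": [0,0,12],"rotation": [0,0,0]},
  {"slide": [0,0,12],"rotation": [0,0,0]},
  {"slide": [0,0,12],"rotation": [0,0,0]},
  {"slide": [0,0,12],"rotation": [0,0,0]},
  {"slide": [0,0,12],"rotation": [0,0,0]},
  {"slide": [0,0,12],"rotation": [0,0,0]},
  {"slide": [0,0,6],"rotation": [0,0,0]},
  {"slide": [0,0,4],"rotation": [0,0,0]},
  {"slide": [0,0,0],"rotation": [0,0,0]},
  {"slide": [0,0,0],"rotation": [0,0,0]},
])

```text
time: 4.35
tool_pos: [0.4866, 0.018, 0.0414]
tool_rot: [0.0, 0.111, 0.994, 0.0]
contact_force: [1.0, -0.0, -0.0]
gripper_width: 0.802
```

```bash
python3 - <<'E'
from h import *
rep()
E
```

```text
t 4.35 dock tcp [-171.5   43.    41.4] yaw off deg -0.03 toolz [ 0. -0. -1.] grip 0.802 F [ 1.02 -0.04 -0.  ]
```

TCP is at 41.4 with no contact yet. I go on in small steps.

Call:
jog_arm([
  {"slide": [0,0,2],"rotation": [0,0,0]},
  {"slide": [0,0,2],"rotation": [0,0,0]},
  {"slide": [0,0,0],"rotation": [0,0,0]},
])

```text
time: 4.6
tool_pos: [0.4865, 0.018, 0.0374]
tool_rot: [0.0, 0.111, 0.994, 0.0]
contact_force: [-0.2, 0.2, -0.7]
gripper_width: 0.803
```

Call:
jog_arm([
  {"slide": [0,0,2],"rotation": [0,0,0]},
  {"slide": [0,0,0],"rotation": [0,0,0]},
])

```text
time: 4.77
tool_pos: [0.4862, 0.0181, 0.0352]
tool_rot: [-0.0, 0.111, 0.994, -0.0]
contact_force: [-0.5, -0.8, -0.0]
gripper_width: 0.799
```

Call:
jog_arm([
  {"slide": [0,0,2],"rotation": [0,0,0]},
  {"slide": [0,0,0],"rotation": [0,0,0]},
])

```text
time: 4.93
tool_pos: [0.4866, 0.018, 0.0333]
tool_rot: [0.0, 0.111, 0.994, 0.0]
contact_force: [0.4, 0.0, 0.5]
gripper_width: 0.799
```

Call:
jog_arm([
  {"slide": [0,0,2],"rotation": [0,0,0]},
  {"slide": [0,0,0],"rotation": [0,0,0]},
])

```text
time: 5.1
tool_pos: [0.4867, 0.0182, 0.0315]
tool_rot: [0.0, 0.111, 0.994, 0.0]
contact_force: [0.3, 1.1, 2.7]
gripper_width: 0.798
```

Call:
jog_arm([
  {"slide": [0,0,2],"rotation": [0,0,0]},
  {"slide": [0,0,0],"rotation": [0,0,0]},
])

```text
time: 5.27
tool_pos: [0.4867, 0.0183, 0.0294]
tool_rot: [0.0, 0.111, 0.994, 0.0]
contact_force: [0.9, 2.1, 2.2]
gripper_width: 0.803
```

Call:
jog_arm([
  {"slide": [0,0,1.5],"rotation": [0,0,0]},
  {"slide": [0,0,1.5],"rotation": [0,0,0]},
  {"slide": [0,0,1.5],"rotation": [0,0,0]},
  {"slide": [0,0,1.5],"rotation": [0,0,0]},
  {"slide": [0,0,1.5],"rotation": [0,0,0]},
  {"slide": [0,0,1.5],"rotation": [0,0,0]},
  {"slide": [0,0,0],"rotation": [0,0,0]},
])

```text
time: 5.85
tool_pos: [0.4866, 0.0176, 0.0203]
tool_rot: [0.0, 0.111, 0.994, -0.0]
contact_force: [-1.3, 0.1, 6.2]
gripper_width: 0.799
```

```bash
python3 - <<'E'
from h import *
for n in ["wrist","scene","top"]:
    f=optics.grab_frame(n);cv2.imwrite(f"pics/{n}3.png",f["frame"])
    if n=="wrist": cv2.imwrite("pics/w3.png",cv2.resize(f["frame"][180:400,180:480],(800,587),interpolation=cv2.INTER_CUBIC))
    if n=="scene": cv2.imwrite("pics/sc3.png",cv2.resize(f["frame"][180:380,180:420],(720,600),interpolation=cv2.INTER_CUBIC))
rep()
E
```

```text
t 6.0 dock tcp [-171.4   42.6   20.5] yaw off deg -0.03 toolz [ 0.    -0.001 -1.   ] grip 0.801 F [-0.48 -1.5   6.19]
```

View pics/w3.png

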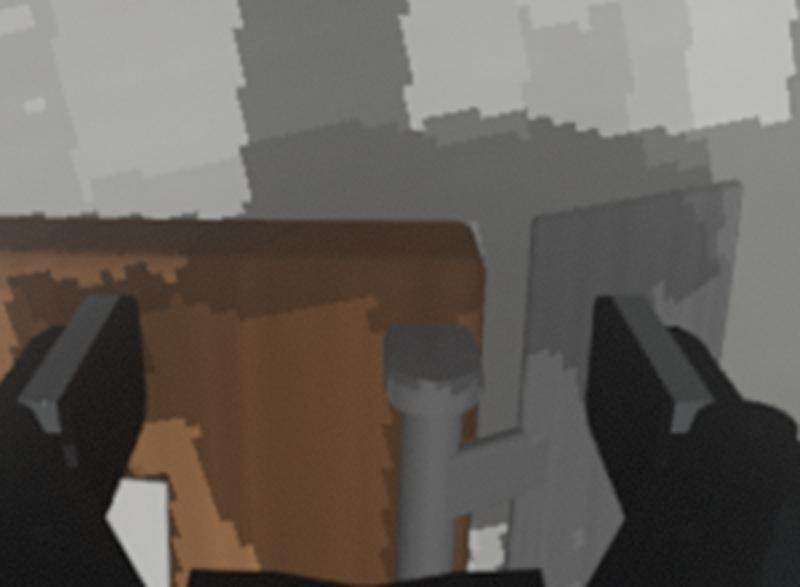

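View pics/sc3.png

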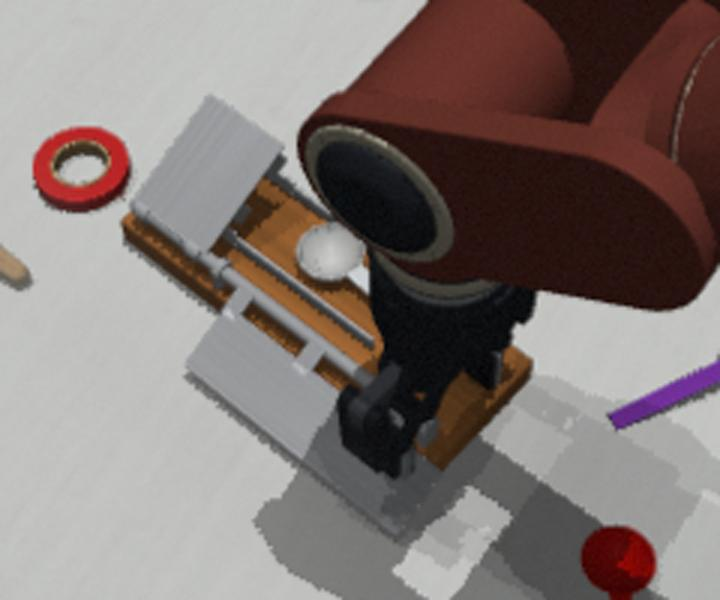

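```bash
python3 - <<'E'
import cv2
a=cv2.imread("pics/top3.png")[130:330,210:410]
cv2.imwrite("pics/t3.png",cv2.resize(a,(600,600),interpolation=cv2.INTER_CUBIC))
E
```

```text
(no output)
```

View pics/t3.png

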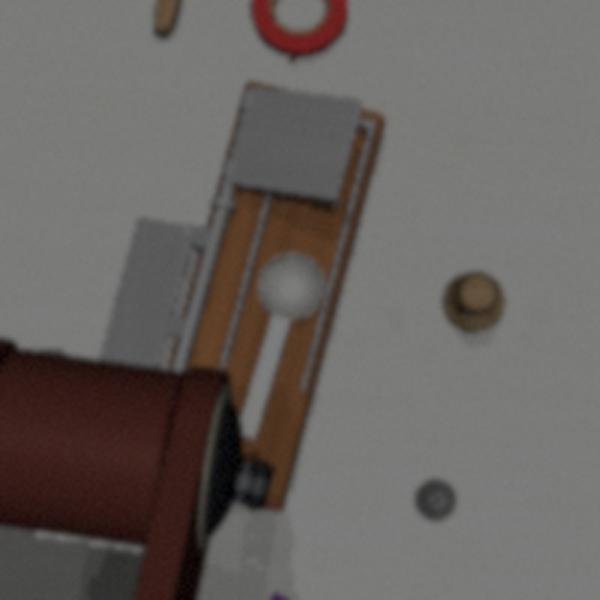

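The flap is open: the scene view shows the plate raised about 0.43 rad, and the pushing finger stands behind the stem. I start the push.

Call:
jog_arm([
  {"slide": [0,0,0.5],"rotation": [0,0,0]},
  {"slide": [-2,0,0],"rotation": [0,0,0]},
  {"slide": [-2,0,0],"rotation": [0,0,0]},
  {"slide": [-2,0,0],"rotation": [0,0,0]},
  {"slide": [-2,0,0],"rotation": [0,0,0]},
  {"slide": [-2,0,0],"rotation": [0,0,0]},
  {"slide": [-2,0,0],"rotation": [0,0,0]},
  {"slide": [-2,0,0],"rotation": [0,0,0]},
  {"slide": [-2,0,0],"rotation": [0,0,0]},
  {"slide": [-2,0,0],"rotation": [0,0,0]},
  {"slide": [-2,0,0],"rotation": [0,0,0]},
])

```text
time: 6.92
tool_pos: [0.506, 0.0136, 0.0198]
tool_rot: [-0.0, 0.111, 0.994, -0.0]
contact_force: [-2.0, 2.6, 4.7]
gripper_width: 0.8
```

```bash
python3 - <<'E'
from h import *
for n in ["wrist","top"]:
    f=optics.grab_frame(n)
    if n=="wrist": cv2.imwrite("pics/w4.png",cv2.resize(f["frame"][180:400,180:480],(800,587),interpolation=cv2.INTER_CUBIC))
    if n=="top": cv2.imwrite("pics/t4.png",cv2.resize(f["frame"][130:330,210:410],(600,600),interpolation=cv2.INTER_CUBIC))
rep()
E
```

```text
t 7.02 dock tcp [-151.2   43.    20. ] yaw off deg -0.04 toolz [ 0.001 -0.    -1.   ] grip 0.802 F [-1.58  3.1   3.9 ]
```

View pics/w4.png

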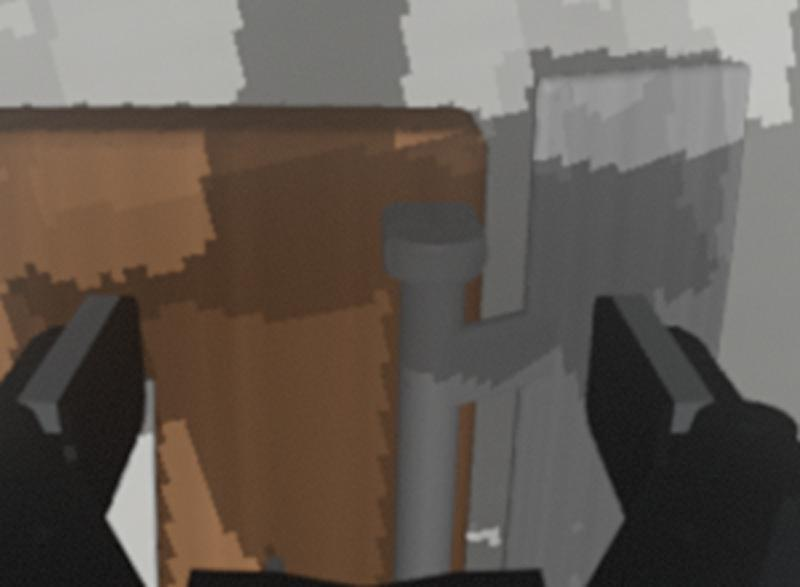

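View pics/t4.png

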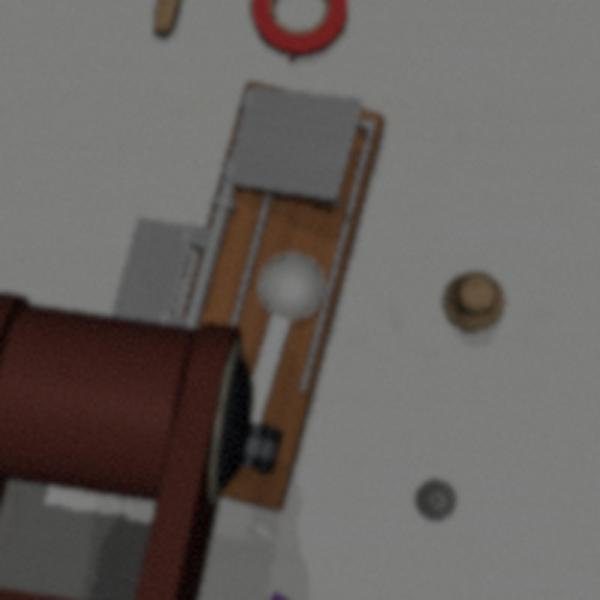

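```bash
python3 - <<'E'
from h import *
f=optics.grab_frame("wrist")
for n,uv,z in [("stem end r",(237,322),36),("stem r low",(238,375),36),("stem r fwd",(239,395),36),("deck rear y+",(355,222),22),("tip in rear",(231.4,291.8),28),("tip R",(403,291.8),28)]:
    print(n,W2D(P,wz(f,uv,z/1000))[0].round(1))
a=f["frame"][260:400,180:300];cv2.imwrite("pics/w4b.png",cv2.resize(a,(514,600),interpolation=cv2.INTER_CUBIC))
f=optics.grab_frame("top")
for q in [(290,285),(262,420),(265,470),(277,425),(277,470),(250,425)]:
    print(q,W2D(P,onz(f,(q[0]/3+210,q[1]/3+130),.035))[0].round(1))
for i,uv in enumerate([(x,y) for r in silhouettes("measure_spoon","top") for (x,y) in [np.argwhere(r["mask"]).mean(0)[::-1]]]): print(uv)
E
```

```text
stem end r [-150.9   12.5   36. ]
stem r low [-125.5   10.5   36. ]
stem r fwd [-114.6    9.8   36. ]
deck rear y+ [-187.2   58.3   22. ]
tip in rear [-160.3    9.3   28. ]
tip R [-160.2   77.9   28. ]
(290, 285) [-50.9  -1.3  35. ]
(262, 420) [-134.5   -5.5   35. ]
(265, 470) [-163.1  -14.9   35. ]
(277, 425) [-135.1  -15.1   35. ]
(277, 470) [-161.3  -21.9   35. ]
(250, 425) [-139.2    0.7   35. ]
(np.float64(330.0980091883614), np.float64(355.14854517611025))
(np.float64(303.7950819672131), np.float64(234.0950819672131))
```

View pics/w4b.png

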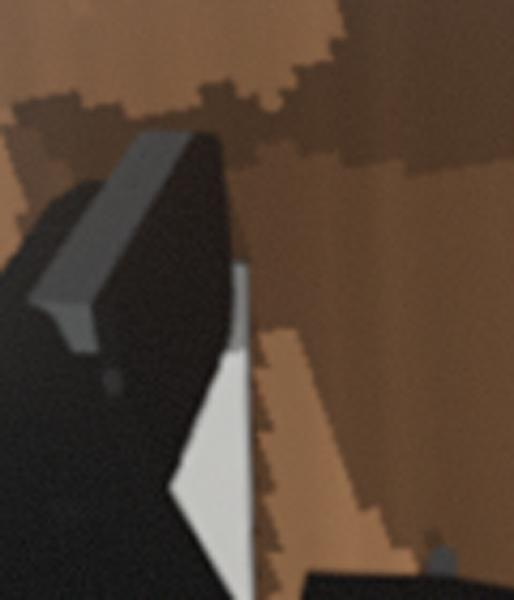

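```bash
python3 - <<'E'
from h import *
f=optics.grab_frame("wrist")
for z in (20,24,28,32,36,40):
    print(z,[W2D(P,wz(f,uv,z/1000))[0].round(1)[:2].tolist() for uv in [(230.5,291.3),(234.5,340),(403,291.8)]])
rep()
f=optics.grab_frame("scene")
im=f["frame"][200:360,260:420];cv2.imwrite("pics/sc4.png",cv2.resize(im,(600,600),interpolation=cv2.INTER_CUBIC))
E
```

```text
20 [[-157.1, 6.9], [-133.4, 6.6], [-156.8, 80.0]]
24 [[-158.8, 8.0], [-135.7, 7.6], [-158.5, 79.0]]
28 [[-160.5, 9.0], [-138.0, 8.7], [-160.2, 77.9]]
32 [[-162.2, 10.0], [-140.4, 9.7], [-161.9, 76.9]]
36 [[-163.8, 11.0], [-142.7, 10.7], [-163.5, 75.9]]
40 [[-165.5, 12.0], [-145.0, 11.8], [-165.2, 74.9]]
t 7.22 dock tcp [-151.3   43.1   20. ] yaw off deg -0.04 toolz [ 0.001 -0.    -1.   ] grip 0.801 F [-1.28  2.81  4.12]
```

View pics/sc4.png

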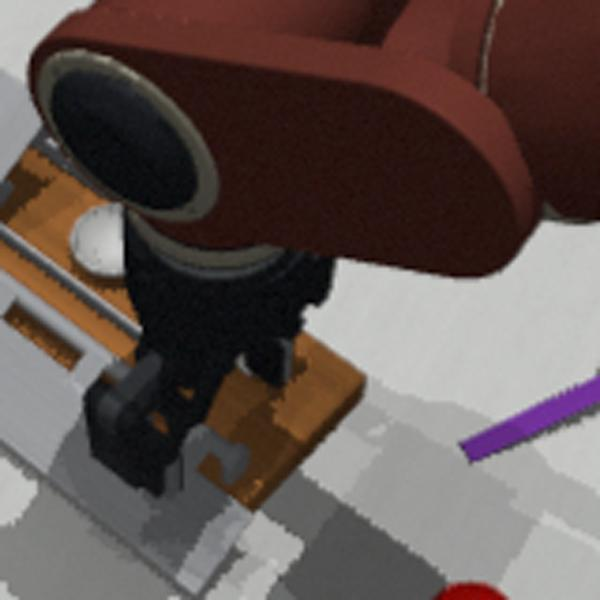

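```bash
python3 - <<'E'
from h import *
f=optics.grab_frame("wrist")
K=f["camera_matrix"];R=np.array(f["R"]);t=np.array(f["t"])
def wp(X):
    p=R@X+t;th=np.arctan2(np.hypot(p[0],p[1]),p[2]);return np.array([K[0,2],K[1,2]])+K[0,0]*th*p[:2]/np.hypot(p[0],p[1])
for th in (0,.1,.2,.3,.4,.5):
    o=[]
    for d in (14,58):
        o.append(wp(D2W(P,[-195,50+d*np.cos(th)+4.5*np.sin(th),36+4.5*np.cos(th)-d*np.sin(th)])[0]).round(1).tolist())
    print(th,o)
print("obs",(381.7,210),(460.5,204.4))
for n,X in [("stem end L top",[-149.5,-1,36]),("stem end R top",[-149.5,11,36]),("stem R fwd",[-110,8.5,36]),("finger tip front",[-140,9,28]),("ft rear",[-162,9,28])]: print(n,wp(D2W(P,X)[0]).round(1))
im=f["frame"];cv2.imwrite("pics/w5.png",cv2.resize(cv2.convertScaleAbs(im[250:400,170:320],alpha=2.2),(600,600),interpolation=cv2.INTER_NEAREST))
ft=optics.grab_frame("top")
im=ft["frame"];cv2.imwrite("pics/t5.png",cv2.resize(cv2.convertScaleAbs(im[200:320,240:360],alpha=1.8),(600,600),interpolation=cv2.INTER_CUBIC))
E
```

```text
0 [[377.6, 210.9], [494.7, 213.0]]
0.1 [[378.0, 210.2], [488.3, 210.1]]
0.2 [[378.0, 209.5], [481.1, 207.4]]
0.3 [[377.6, 208.7], [473.2, 204.9]]
0.4 [[376.7, 208.0], [464.6, 202.6]]
0.5 [[375.5, 207.3], [455.5, 200.5]]
obs (381.7, 210) (460.5, 204.4)
stem end L top [204.4 323.9]
stem end R top [233.6 325. ]
stem R fwd [237.3 402.8]
finger tip front [234.8 336. ]
ft rear [230.3 287.8]
```

View pics/w5.png

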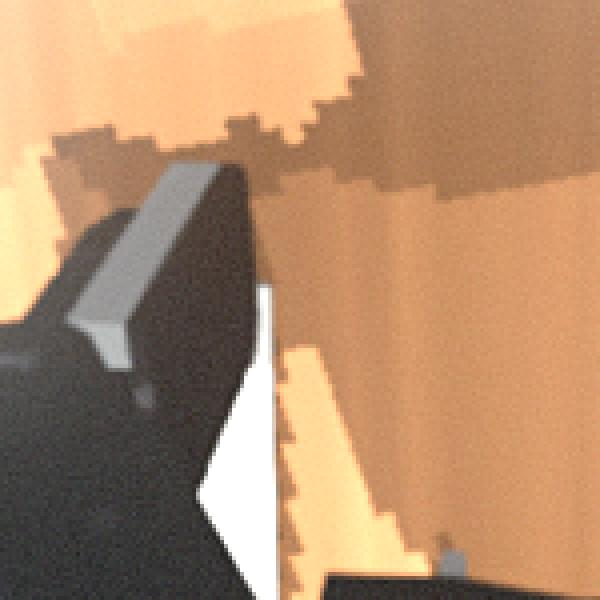

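View pics/t5.png

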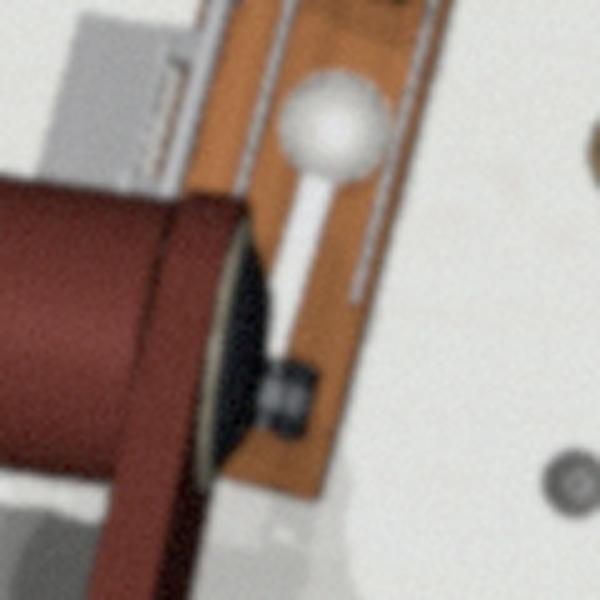

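```bash
python3 - <<'E'
from h import *
ft=optics.grab_frame("top");cv2.imwrite("pics/top5.png",ft["frame"])
a=cv2.cvtColor(cv2.imread("pics/top3.png"),6).astype(np.float32);b=cv2.cvtColor(ft["frame"],6).astype(np.float32);c=cv2.cvtColor(cv2.imread("pics/top0.png"),6).astype(np.float32)
s=np.s_[210:245,290:325]
for n,k in(("0",c),("3",a)):
    print(n,cv2.phaseCorrelate(k[s]-k[s].mean(),b[s]-b[s].mean(),cv2.createHanningWindow((35,35),cv2.CV_32F)))
t=c[213:238,294:319]
for k in(c,a,b):
    r=cv2.matchTemplate(k[195:260,275:340],t,cv2.TM_CCOEFF_NORMED);print(cv2.minMaxLoc(r)[1:4:2])
s=state();print(s["ft_torque"],s["contact_force"])
w=optics.grab_frame("wrist")["frame"];cv2.imwrite("pics/w6.png",cv2.resize(w[280:400,200:280],(533,800))[:600] if 0 else cv2.resize(w[285:375,210:270],(400,600),interpolation=cv2.INTER_NEAREST))
E
```

```text
0 ((-0.09716754980410158, 0.09807001207814992), 1.045868883162369)
3 ((0.06448706726499864, -0.09574212513485492), 0.9412488208876716)
(0.9999985098838806, (19, 18))
(0.997216522693634, (19, 18))
(0.9971409440040588, (19, 18))
[0.59655094 0.0510073  0.0293693 ] [-0.73975357  2.58551007  4.28155358]
```

View pics/w6.png

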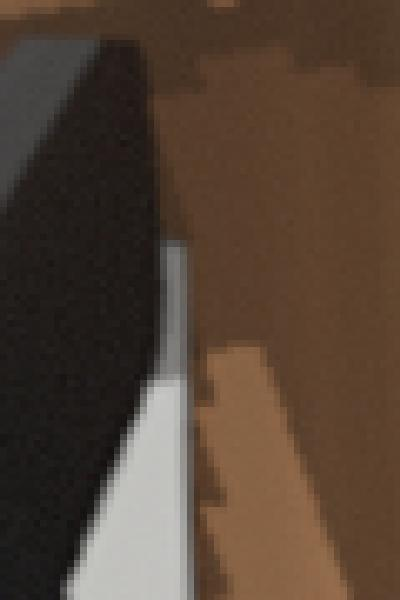

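```bash
python3 - <<'E'
from h import *
fs=optics.grab_frame("scene");ft=optics.grab_frame("top");fw=optics.grab_frame("wrist")
# scene0: stem end corners enlarge
a=cv2.imread("pics/scene0.png")[265:315,280:340];cv2.imwrite("pics/s0z.png",cv2.resize(a,(720,600),interpolation=cv2.INTER_NEAREST))
b=cv2.imread("pics/top0.png")[210:290,280:330];cv2.imwrite("pics/t0z.png",cv2.resize(b,(375,600),interpolation=cv2.INTER_NEAREST))
c=cv2.imread("pics/wrist2.png")[270:400,235:300];cv2.imwrite("pics/w0z.png",cv2.resize(c,(300,600),interpolation=cv2.INTER_NEAREST))
E
```

```text
(no output)
```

View pics/s0z.png

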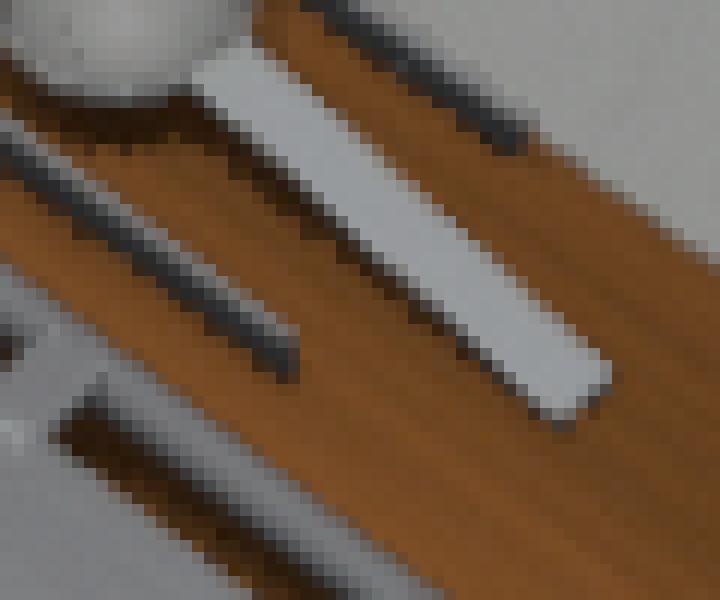

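View pics/t0z.png

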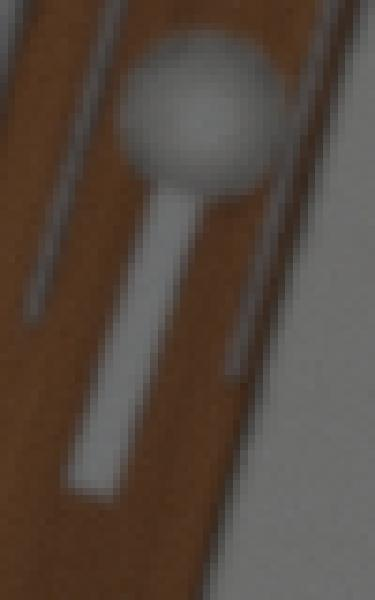

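View pics/w0z.png

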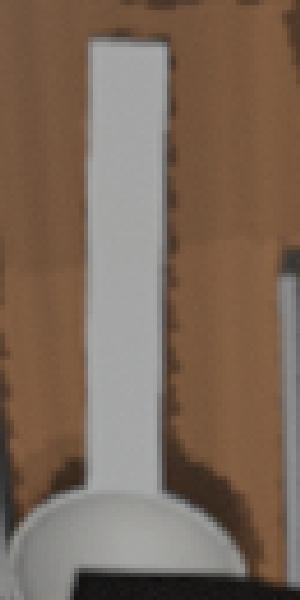

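```bash
python3 - <<'E'
from h import *
fs=optics.grab_frame("scene");ft=optics.grab_frame("top")
fw=dict(camera_matrix=fs["camera_matrix"]*0+np.array([[371.648,0,316.702],[0,371.648,242.763],[0,0,1]]),R=[[2.21318396e-01,9.75201496e-01,4.58158294e-04],[9.41935393e-01,-2.13890391e-01,2.58860225e-01],[2.52538874e-01,-5.68589742e-02,-9.65914683e-01]],t=[-0.12409115,-0.46085952,0.15216377])
for z in (22,24,26,28,30,33,36):
    print(z,"top",W2D(P,onz(ft,(292.3,275.6),z/1e3))[0,:2].round(1),"scene",W2D(P,onz(fs,(328.3,297.9),z/1e3))[0,:2].round(1),"wrist",W2D(P,wz(fw,(262.7,279.1),z/1e3))[0,:2].round(1),
     "wristwidth",(W2D(P,wz(fw,(271.3,279.1),z/1e3))-W2D(P,wz(fw,(254.2,279.1),z/1e3)))[0,1].round(1),"bowl-end stem width",(W2D(P,wz(fw,(270.1,376),z/1e3))-W2D(P,wz(fw,(254,376),z/1e3)))[0,1].round(1))
# guide end reference: (-110, ~25, 32)
print("guide +y end: top",W2D(P,onz(ft,(280+33/7.5,210+320/7.5),.032))[0].round(1),"scene",W2D(P,onz(fs,(280+288/12,265+340/12),.032))[0].round(1),"wrist",W2D(P,wz(fw,(235+290/4.615,270+275/4.615),.032))[0].round(1))
print("deck corner scene/top/wrist: ", W2D(P,onz(ft,(190+228/2,100+401/2),.022))[0].round(1))
E
```

```text
22 top [-146.3    2. ] scene [-145.6    1.9] wrist [-144.3    3.7] wristwidth 12.3 bowl-end stem width 13.1
24 top [-146.4    1.8] scene [-146.4    2.9] wrist [-145.    4.] wristwidth 12.2 bowl-end stem width 13.0
26 top [-146.4    1.6] scene [-147.1    3.9] wrist [-145.8    4.3] wristwidth 12.1 bowl-end stem width 12.8
28 top [-146.4    1.4] scene [-147.9    4.9] wrist [-146.5    4.6] wristwidth 12.0 bowl-end stem width 12.7
30 top [-146.4    1.2] scene [-148.6    5.9] wrist [-147.3    4.9] wristwidth 11.9 bowl-end stem width 12.6
33 top [-146.5    0.9] scene [-149.7    7.4] wrist [-148.4    5.4] wristwidth 11.7 bowl-end stem width 12.5
36 top [-146.5    0.7] scene [-150.8    8.8] wrist [-149.5    5.8] wristwidth 11.6 bowl-end stem width 12.3
guide +y end: top [-109.7   25.6   32. ] scene [-111.7   27.2   32. ] wrist [-109.6   28.3   32. ]
deck corner scene/top/wrist:  [-184.9  -30.3   22. ]
```

The spoon has not moved: bowl shift is 0.1 px. Triangulating its stem end from three views puts the top at about z 24–26, not 36. The stem tapers to the deck at its end, so the fingertip at z 28 passed over it. I back off, open wider so that both tips can sit level at about z 23.5, and go down again.

Call:
jog_arm([
  {"slide": [0,0,-4],"rotation": [0,0,0]},
  {"slide": [0,0,-4],"rotation": [0,0,0]},
  {"slide": [0,0,-4],"rotation": [0,0,0]},
  {"slide": [0,0,-6],"rotation": [0,0,0]},
  {"slide": [0,0,-6],"rotation": [0,0,0]},
  {"slide": [10,1,0],"rotation": [0,0,0]},
  {"slide": [10,2,0],"rotation": [0,0,0]},
  {"slide": [0,0,0],"rotation": [0,0,0]},
])

```text
time: 8.38
tool_pos: [0.4841, 0.0216, 0.0426]
tool_rot: [-0.002, 0.111, 0.994, -0.0]
contact_force: [-0.5, 0.2, -0.3]
gripper_width: 0.798
```

Call:
jog_arm([
  {"slide": [0,0,0],"rotation": [0,0,0]},
  {"slide": [0,0,0],"rotation": [0,0,0]},
  {"slide": [0,0,3],"rotation": [0,0,0]},
  {"slide": [0,0,3],"rotation": [0,0,0]},
  {"slide": [0,0,3],"rotation": [0,0,0]},
  {"slide": [0,0,3],"rotation": [0,0,0]},
  {"slide": [0,0,0],"rotation": [0,0,0]},
], fingers=0.92)

```text
time: 8.97
tool_pos: [0.4864, 0.021, 0.0307]
tool_rot: [-0.001, 0.111, 0.994, -0.0]
contact_force: [-0.6, 0.5, -0.1]
gripper_width: 0.921
```

```bash
python3 - <<'E'
from h import *
f=optics.grab_frame("wrist");cv2.imwrite("pics/w7.png",cv2.resize(f["frame"][180:400,180:480],(800,587),interpolation=cv2.INTER_CUBIC))
rep()
E
```

```text
t 9.02 dock tcp [-172.2   45.9   31.1] yaw off deg -0.03 toolz [-0.001  0.    -1.   ] grip 0.92 F [ 0.49 -0.39  0.12]
```

View pics/w7.png

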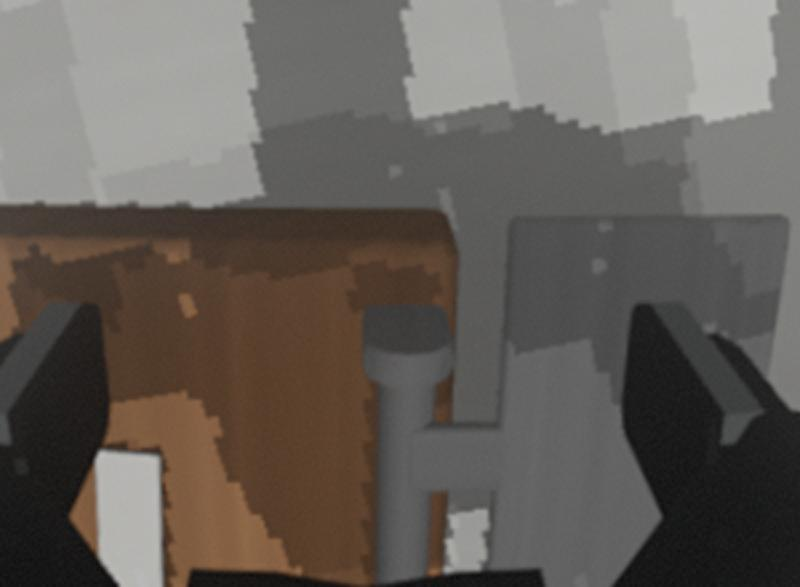

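```bash
python3 - <<'E'
from h import *
f=optics.grab_frame("wrist")
for z in(24,26): print(z,[W2D(P,wz(f,uv,z/1e3))[0,:2].round(1).tolist() for uv in [(217,350),(239.5,350)]])
for z in(38,41,44): print(z,[W2D(P,wz(f,uv,z/1e3))[0,:2].round(1).tolist() for uv in [(217.5,295),(204,295),(415,295),(427,295)]])
E
```

```text
24 [[-144.2, -1.6], [-144.8, 9.6]]
26 [[-145.4, -1.0], [-146.0, 10.1]]
38 [[-179.2, 5.9], [-179.0, 0.1], [-179.1, 86.3], [-179.0, 91.5]]
41 [[-180.5, 6.8], [-180.3, 1.1], [-180.4, 85.4], [-180.3, 90.5]]
44 [[-181.7, 7.7], [-181.6, 2.1], [-181.7, 84.5], [-181.5, 89.5]]
```

Call:
jog_arm([
  {"slide": [0,0,1.5],"rotation": [0,0,0]},
  {"slide": [0,0,0],"rotation": [0,0,0]},
])

```text
time: 9.23
tool_pos: [0.487, 0.021, 0.0302]
tool_rot: [-0.0, 0.111, 0.994, 0.0]
contact_force: [0.7, 0.1, -1.0]
gripper_width: 0.919
```

Call:
jog_arm([
  {"slide": [0,0,1.5],"rotation": [0,0,0]},
  {"slide": [0,0,0],"rotation": [0,0,0]},
])

```text
time: 9.4
tool_pos: [0.4872, 0.0211, 0.029]
tool_rot: [0.0, 0.111, 0.994, 0.0]
contact_force: [-0.6, 0.7, 2.2]
gripper_width: 0.92
```

Call:
jog_arm([
  {"slide": [0,0,1.5],"rotation": [0,0,0]},
  {"slide": [0,0,0],"rotation": [0,0,0]},
])

```text
time: 9.57
tool_pos: [0.4873, 0.0211, 0.0274]
tool_rot: [0.0, 0.111, 0.994, 0.0]
contact_force: [-0.2, 1.5, 2.0]
gripper_width: 0.918
```

Call:
jog_arm([
  {"slide": [0,0,2],"rotation": [0,0,0]},
  {"slide": [0,0,2],"rotation": [0,0,0]},
  {"slide": [0,0,2],"rotation": [0,0,0]},
  {"slide": [0,0,2],"rotation": [0,0,0]},
  {"slide": [0,0,2],"rotation": [0,0,0]},
  {"slide": [0,0,2],"rotation": [0,0,0]},
  {"slide": [0,0,1],"rotation": [0,0,0]},
  {"slide": [0,0,0],"rotation": [0,0,0]},
])

```text
time: 10.23
tool_pos: [0.4872, 0.0209, 0.0142]
tool_rot: [0.0, 0.111, 0.994, -0.0]
contact_force: [-0.1, -0.4, 4.0]
gripper_width: 0.923
```

Call:
jog_arm([
  {"slide": [0,0,1],"rotation": [0,0,0]},
  {"slide": [0,0,0],"rotation": [0,0,0]},
  {"slide": [0,0,0],"rotation": [0,0,0]},
])

```text
time: 10.48
tool_pos: [0.4873, 0.021, 0.0135]
tool_rot: [0.0, 0.111, 0.994, 0.0]
contact_force: [0.8, -0.6, 4.2]
gripper_width: 0.921
```

```bash
python3 - <<'E'
from h import *
f=optics.grab_frame("wrist");cv2.imwrite("pics/w8.png",cv2.resize(f["frame"][180:400,180:480],(800,587),interpolation=cv2.INTER_CUBIC))
f=optics.grab_frame("scene");cv2.imwrite("pics/sc8.png",cv2.resize(f["frame"][200:360,220:420],(750,600),interpolation=cv2.INTER_CUBIC))
s,_=rep();print(s["ft_torque"])
E
```

```text
t 10.58 dock tcp [-171.5   46.1   13.5] yaw off deg -0.03 toolz [ 0.001 -0.    -1.   ] grip 0.918 F [ 0.17 -1.83  3.49]
[ 0.02788174 -0.18488278 -0.05935863]
```

View pics/w8.png

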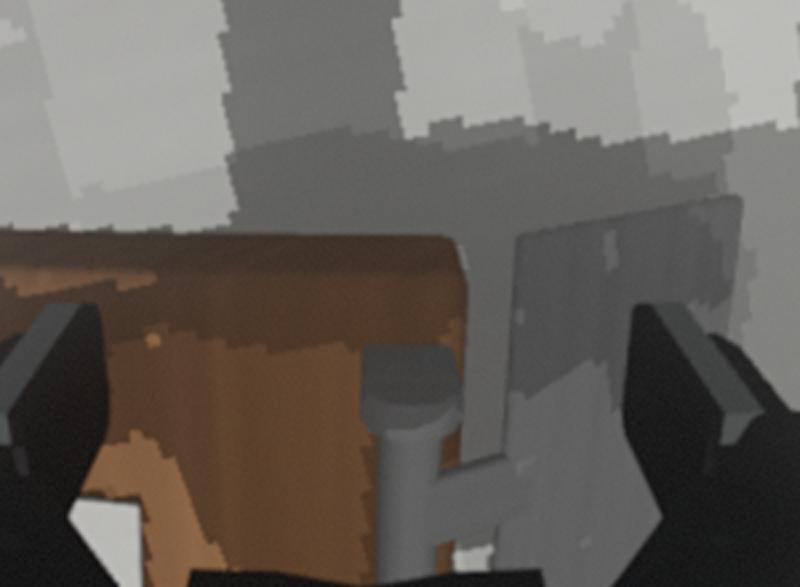

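View pics/sc8.png

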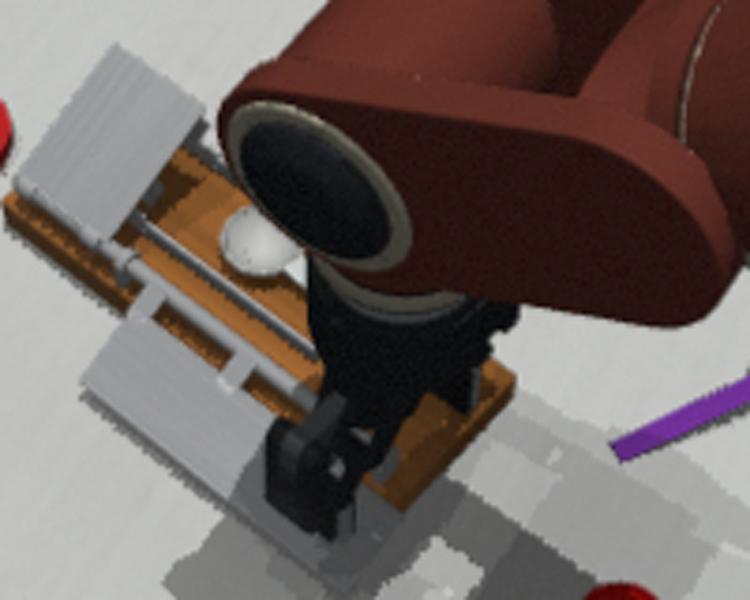

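Call:
jog_arm([
  {"slide": [0,0,1],"rotation": [0,0,0]},
  {"slide": [-2,0,0],"rotation": [0,0,0]},
  {"slide": [-2,0,0],"rotation": [0,0,0]},
  {"slide": [-2,0,0],"rotation": [0,0,0]},
  {"slide": [-2,0,0],"rotation": [0,0,0]},
  {"slide": [-2,0,0],"rotation": [0,0,0]},
  {"slide": [-2,0,0],"rotation": [0,0,0]},
  {"slide": [-2,0,0],"rotation": [0,0,0]},
  {"slide": [-2,0,0],"rotation": [0,0,0]},
  {"slide": [-2,0,0],"rotation": [0,0,0]},
  {"slide": [-2,0,0],"rotation": [0,0,0]},
])

```text
time: 11.5
tool_pos: [0.5067, 0.0165, 0.0123]
tool_rot: [-0.0, 0.111, 0.994, 0.0]
contact_force: [-2.2, 1.9, 4.1]
gripper_width: 0.92
```

```bash
python3 - <<'E'
from h import *
f=optics.grab_frame("wrist");cv2.imwrite("pics/w9.png",cv2.resize(f["frame"][180:400,180:480],(800,587),interpolation=cv2.INTER_CUBIC))
b=optics.grab_frame("top")["frame"]
c=cv2.imread("pics/top0.png");t=c[213:238,294:319]
r=cv2.matchTemplate(b[185:260,275:340],t,cv2.TM_CCOEFF_NORMED);print(cv2.minMaxLoc(r)[1:4:2],"was 19,28")
s,_=rep();print(s["ft_torque"])
E
```

```text
(0.9847069978713989, (20, 26)) was 19,28
t 11.6 dock tcp [-151.2   46.    12.4] yaw off deg -0.03 toolz [ 0.001 -0.    -1.   ] grip 0.917 F [-1.58  2.14  2.77]
[0.48399335 0.15968943 0.03143839]
```

View pics/w9.png

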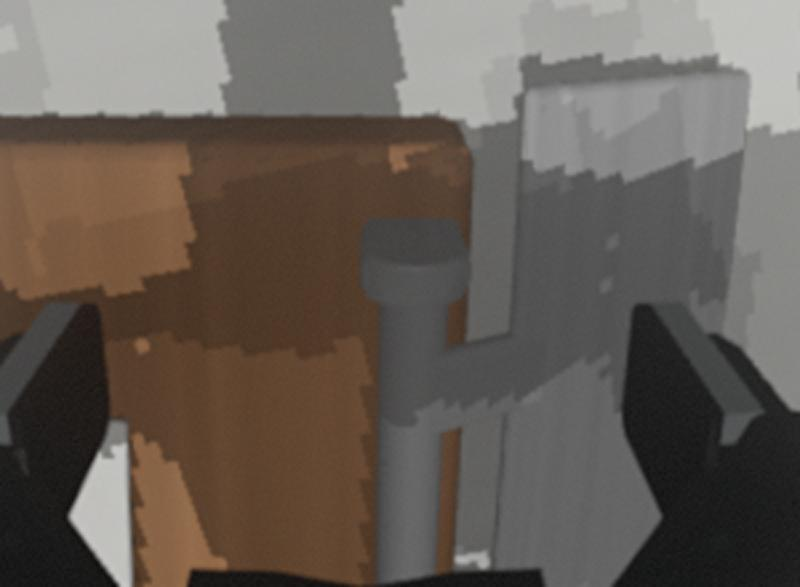

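The spoon now moves: bowl shifted about 2 px (4 mm), and the stem end sits at the finger's front edge. I continue.

Call:
jog_arm([
  {"slide": [-2,0,0.3],"rotation": [0,0,0]},
  {"slide": [-2,0,0],"rotation": [0,0,0]},
  {"slide": [-2,0,0],"rotation": [0,0,0]},
  {"slide": [-2,0,0],"rotation": [0,0,0]},
  {"slide": [-2,0,0],"rotation": [0,0,0]},
  {"slide": [-2,0,0],"rotation": [0,0,0]},
  {"slide": [-2,0,0],"rotation": [0,0,0]},
  {"slide": [-2,0,0],"rotation": [0,0,0]},
  {"slide": [-2,0,0],"rotation": [0,0,0]},
  {"slide": [-2,0,0],"rotation": [0,0,0]},
  {"slide": [-2,0,0],"rotation": [0,0,0]},
  {"slide": [-2,0,0],"rotation": [0,0,0]},
])

```text
time: 12.6
tool_pos: [0.5301, 0.0112, 0.012]
tool_rot: [-0.0, 0.111, 0.994, -0.0]
contact_force: [-1.9, 2.9, 4.7]
gripper_width: 0.923
```

```bash
cat > chk.py <<'E'
from h import *
import sys
k=sys.argv[1]
f=optics.grab_frame("wrist");cv2.imwrite(f"pics/w{k}.png",cv2.resize(f["frame"][180:400,180:480],(800,587),interpolation=cv2.INTER_CUBIC))
ft=optics.grab_frame("top");b=ft["frame"]
cv2.imwrite(f"pics/t{k}.png",cv2.resize(cv2.convertScaleAbs(b[140:300,240:400],alpha=1.7),(600,600),interpolation=cv2.INTER_CUBIC))
s,_=rep();print(s["ft_torque"])
E
python3 chk.py 10
```

```text
t 12.7 dock tcp [-127.1   46.    12.1] yaw off deg -0.03 toolz [ 0.001 -0.    -1.   ] grip 0.921 F [-1.74  1.75  4.66]
[0.48370567 0.21530199 0.02625445]
```

View pics/w10.png

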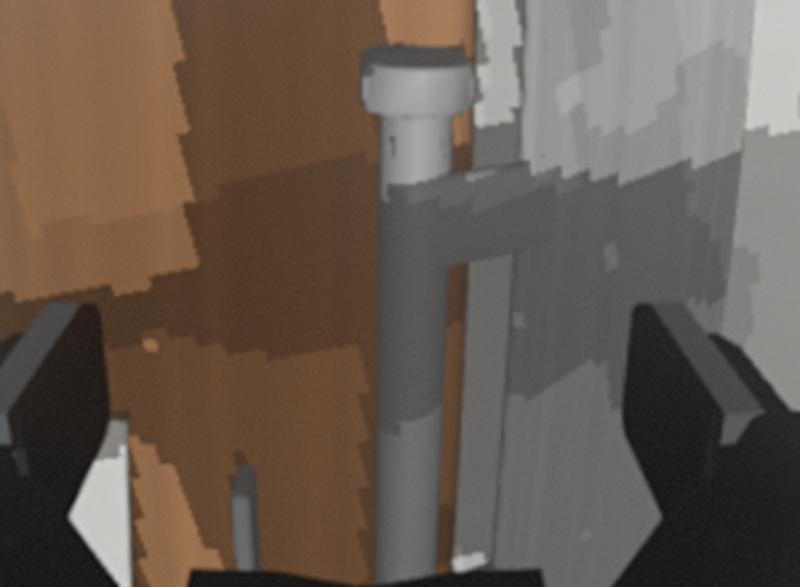

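View pics/t10.png

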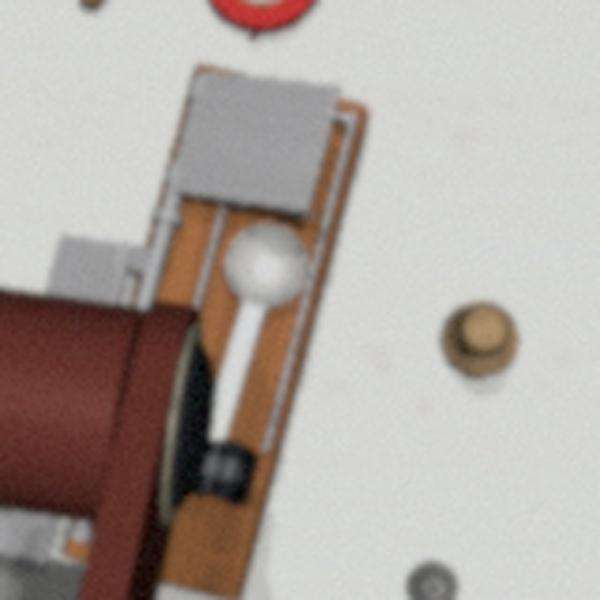

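Call:
jog_arm([
  {"slide": [-2,-0.1,0],"rotation": [0,0,0]},
  {"slide": [-2,-0.1,0],"rotation": [0,0,0]},
  {"slide": [-2,-0.1,0],"rotation": [0,0,0]},
  {"slide": [-2,-0.1,0],"rotation": [0,0,0]},
  {"slide": [-2,-0.1,0],"rotation": [0,0,0]},
  {"slide": [-2,-0.1,0],"rotation": [0,0,0]},
  {"slide": [-2,-0.1,0],"rotation": [0,0,0]},
  {"slide": [-2,-0.1,0],"rotation": [0,0,0]},
  {"slide": [-2,-0.1,0],"rotation": [0,0,0]},
  {"slide": [-2,-0.1,0],"rotation": [0,0,0]},
])

```text
time: 13.53
tool_pos: [0.5494, 0.0058, 0.012]
tool_rot: [-0.0, 0.111, 0.994, 0.0]
contact_force: [-2.1, 3.2, 4.5]
gripper_width: 0.922
```

Call:
jog_arm([
  {"slide": [-2,-0.1,0],"rotation": [0,0,0]},
  {"slide": [-2,-0.1,0],"rotation": [0,0,0]},
  {"slide": [-2,-0.1,0],"rotation": [0,0,0]},
  {"slide": [-2,-0.1,0],"rotation": [0,0,0]},
  {"slide": [-2,-0.1,0],"rotation": [0,0,0]},
  {"slide": [-2,-0.1,0],"rotation": [0,0,0]},
  {"slide": [-2,-0.1,0],"rotation": [0,0,0]},
  {"slide": [-2,-0.1,0],"rotation": [0,0,0]},
])

```text
time: 14.2
tool_pos: [0.5648, 0.0016, 0.012]
tool_rot: [-0.0, 0.111, 0.994, 0.0]
contact_force: [-3.0, 3.4, 4.8]
gripper_width: 0.918
```

```bash
python3 chk.py 11
```

```text
t 14.3 dock tcp [-91.2  44.2  12.1] yaw off deg -0.03 toolz [ 0.001 -0.    -1.   ] grip 0.916 F [-2.2   2.47  4.82]
[0.57249314 0.23341469 0.06361657]
```

View pics/w11.png

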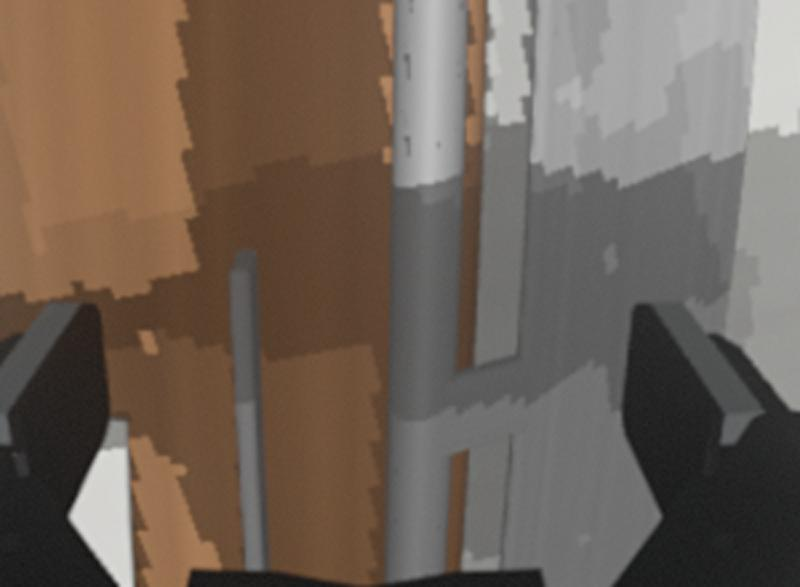

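View pics/t11.png

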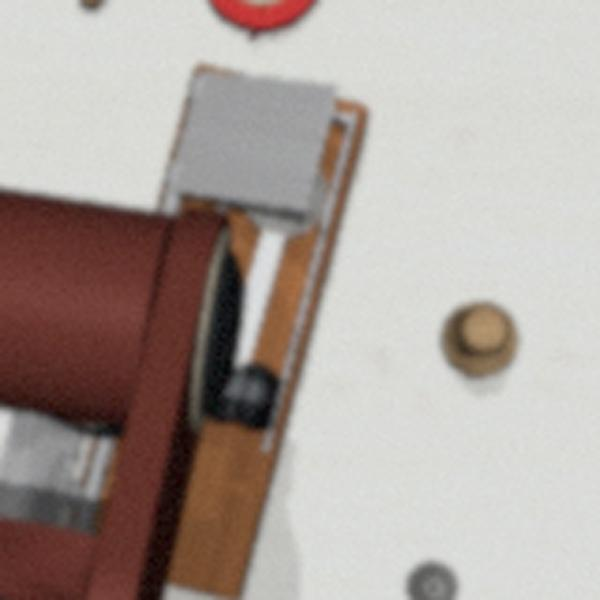

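The bowl is going under the flap, with about 20 mm left. I approach the stop in small steps and watch the force.

Call:
jog_arm([
  {"slide": [-1.5,0,0],"rotation": [0,0,0]},
  {"slide": [-1.5,0,0],"rotation": [0,0,0]},
  {"slide": [-1.5,0,0],"rotation": [0,0,0]},
  {"slide": [-1.5,0,0],"rotation": [0,0,0]},
  {"slide": [-1.5,0,0],"rotation": [0,0,0]},
  {"slide": [-1.5,0,0],"rotation": [0,0,0]},
  {"slide": [-1.5,0,0],"rotation": [0,0,0]},
  {"slide": [-1.5,0,0],"rotation": [0,0,0]},
  {"slide": [-1.5,0,0],"rotation": [0,0,0]},
])

```text
time: 15.05
tool_pos: [0.5778, -0.0014, 0.012]
tool_rot: [-0.0, 0.111, 0.994, 0.0]
contact_force: [-3.3, 3.3, 5.6]
gripper_width: 0.923
```

Call:
jog_arm([
  {"slide": [-1,0,0],"rotation": [0,0,0]},
  {"slide": [-1,0,0],"rotation": [0,0,0]},
  {"slide": [0,0,0],"rotation": [0,0,0]},
])

```text
time: 15.3
tool_pos: [0.5799, -0.0019, 0.0121]
tool_rot: [0.0, 0.111, 0.994, -0.0]
contact_force: [-2.2, 2.5, 4.7]
gripper_width: 0.922
```

```bash
python3 chk.py 12
```

```text
t 15.4 dock tcp [-76.1  44.2  12. ] yaw off deg -0.02 toolz [ 0. -0. -1.] grip 0.921 F [-2.43  3.16  3.71]
[0.50646496 0.31370793 0.0649639 ]
```

View pics/t12.png

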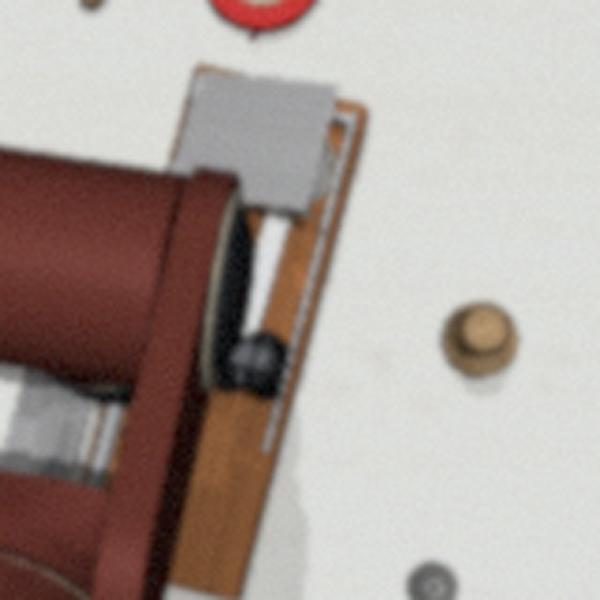

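View pics/w12.png

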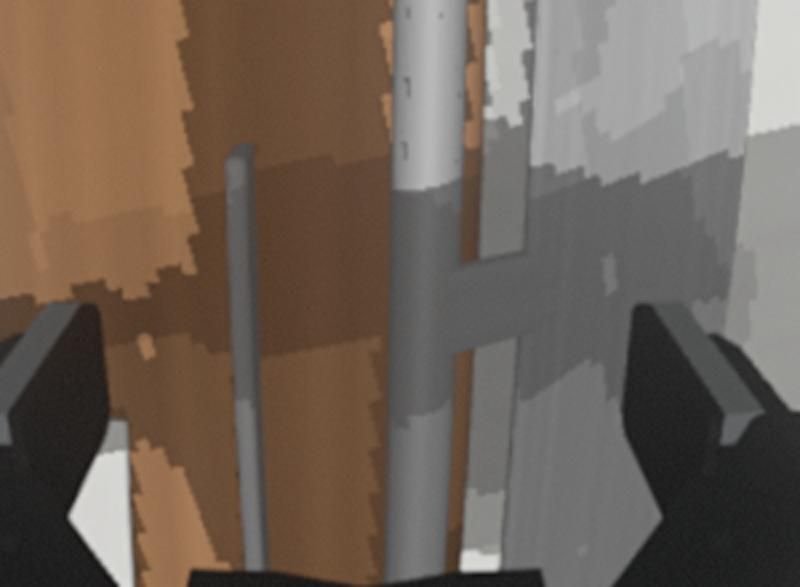

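Call:
jog_arm([
  {"slide": [-1,0,0],"rotation": [0,0,0]},
  {"slide": [-1,0,0],"rotation": [0,0,0]},
  {"slide": [0,0,0],"rotation": [0,0,0]},
])

```text
time: 15.65
tool_pos: [0.5818, -0.0023, 0.012]
tool_rot: [0.0, 0.111, 0.994, -0.0]
contact_force: [-2.4, 3.3, 5.4]
gripper_width: 0.921
```

Call:
jog_arm([
  {"slide": [-1,0,0],"rotation": [0,0,0]},
  {"slide": [0,0,0],"rotation": [0,0,0]},
])

```text
time: 15.82
tool_pos: [0.5827, -0.0025, 0.012]
tool_rot: [-0.0, 0.111, 0.994, 0.0]
contact_force: [-3.5, 3.2, 4.6]
gripper_width: 0.92
```

Call:
jog_arm([
  {"slide": [-1,0,0],"rotation": [0,0,0]},
  {"slide": [0,0,0],"rotation": [0,0,0]},
])

```text
time: 15.98
tool_pos: [0.5837, -0.0027, 0.0121]
tool_rot: [0.0, 0.111, 0.994, 0.0]
contact_force: [-3.6, 2.5, 5.1]
gripper_width: 0.917
```

Call:
jog_arm([
  {"slide": [-1,0,0],"rotation": [0,0,0]},
  {"slide": [0,0,0],"rotation": [0,0,0]},
])

```text
time: 16.15
tool_pos: [0.5846, -0.0029, 0.012]
tool_rot: [-0.0, 0.111, 0.994, 0.0]
contact_force: [-2.8, 2.3, 5.4]
gripper_width: 0.925
```

Call:
jog_arm([
  {"slide": [-1,0,0],"rotation": [0,0,0]},
  {"slide": [0,0,0],"rotation": [0,0,0]},
])

```text
time: 16.32
tool_pos: [0.5856, -0.0031, 0.012]
tool_rot: [0.0, 0.111, 0.994, 0.0]
contact_force: [-2.4, 3.5, 5.1]
gripper_width: 0.921
```

Call:
jog_arm([
  {"slide": [-1,0,0],"rotation": [0,0,0]},
  {"slide": [0,0,0],"rotation": [0,0,0]},
])

```text
time: 16.48
tool_pos: [0.5866, -0.0033, 0.012]
tool_rot: [-0.0, 0.111, 0.994, 0.0]
contact_force: [-2.8, 2.8, 4.6]
gripper_width: 0.921
```

```bash
python3 chk.py 13; python3 - <<'E'
from h import *
f=optics.grab_frame("scene");cv2.imwrite("pics/sc13.png",cv2.resize(f["frame"][190:330,210:385],(750,600),interpolation=cv2.INTER_CUBIC))
E
```

```text
t 16.58 dock tcp [-69.3  44.2  12. ] yaw off deg -0.02 toolz [-0.  0. -1.] grip 0.921 F [-2.67  3.87  5.42]
[0.64041102 0.48131057 0.13395278]
```

View pics/w13.png

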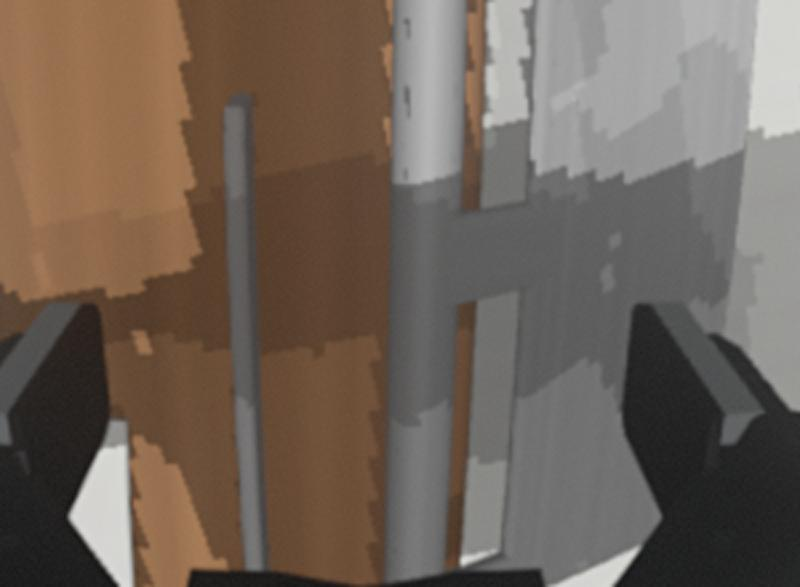

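View pics/sc13.png

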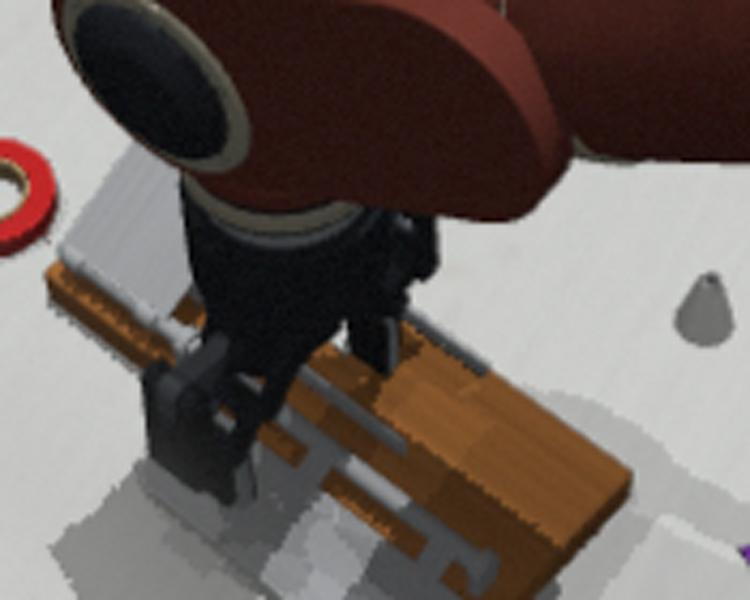

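View pics/t13.png

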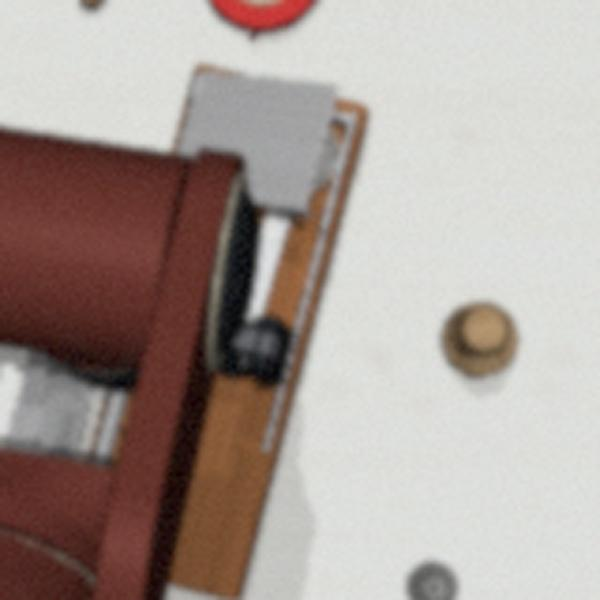

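Call:
jog_arm([
  {"slide": [-1,0,0],"rotation": [0,0,0]},
  {"slide": [0,0,0],"rotation": [0,0,0]},
])

```text
time: 16.8
tool_pos: [0.5874, -0.0035, 0.012]
tool_rot: [-0.0, 0.111, 0.994, 0.0]
contact_force: [-3.5, 3.7, 5.1]
gripper_width: 0.922
```

Call:
jog_arm([
  {"slide": [-1,0,0],"rotation": [0,0,0]},
  {"slide": [0,0,0],"rotation": [0,0,0]},
])

```text
time: 16.97
tool_pos: [0.5878, -0.0036, 0.0119]
tool_rot: [-0.001, 0.111, 0.994, 0.0]
contact_force: [-5.3, 4.7, 7.6]
gripper_width: 0.919
```

Call:
jog_arm([
  {"slide": [-1,0,0],"rotation": [0,0,0]},
  {"slide": [0,0,0],"rotation": [0,0,0]},
])

```text
time: 17.13
tool_pos: [0.588, -0.0036, 0.0118]
tool_rot: [-0.002, 0.111, 0.994, 0.0]
contact_force: [-8.2, 4.1, 9.2]
gripper_width: 0.918
```

```bash
python3 chk.py 14; python3 - <<'E'
from h import *
f=optics.grab_frame("top");b=f["frame"]
im=cv2.resize(cv2.convertScaleAbs(b[155:245,285:345],alpha=1.7),(400,600),interpolation=cv2.INTER_CUBIC)
for X in ([56,-20,24],[56,0,24],[0,-24,32],[-2+58,-10,30]):
    q=(proj(f,D2W(P,X)[0])-[285,155])*600/90;print(X,q.round());cv2.circle(im,tuple(q.astype(int)),3,(0,255,0),-1)
cv2.imwrite("pics/t14z.png",im)
f=optics.grab_frame("wrist")
for z in (24,25):print([W2D(P,wz(f,uv,z/1e3))[0,:2].round(1).tolist() for uv in [(180+128/2.667,180+422/2.667)]])
E
```

```text
t 17.23 dock tcp [-67.8  44.3  11.8] yaw off deg -0.05 toolz [-0.004  0.001 -1.   ] grip 0.918 F [-8.21  5.17  9.22]
[ 0.83670294  1.27792609 -0.09745979]
[56, -20, 24] [308. 119.]
[56, 0, 24] [238. 102.]
[0, -24, 32] [271. 310.]
[56, -10, 30] [273. 106.]
[[-57.8, 8.3]]
[[-58.4, 8.6]]
```

View pics/t14z.png

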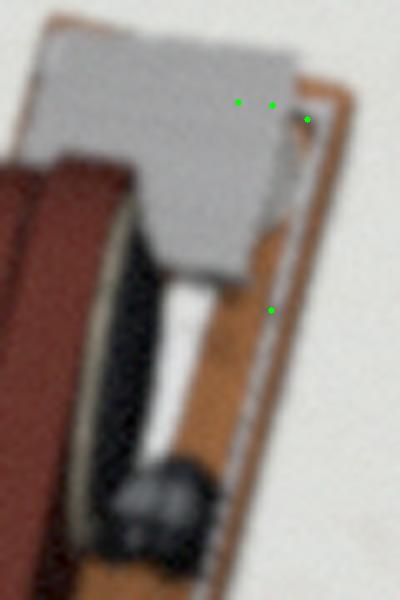

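View pics/w14.png

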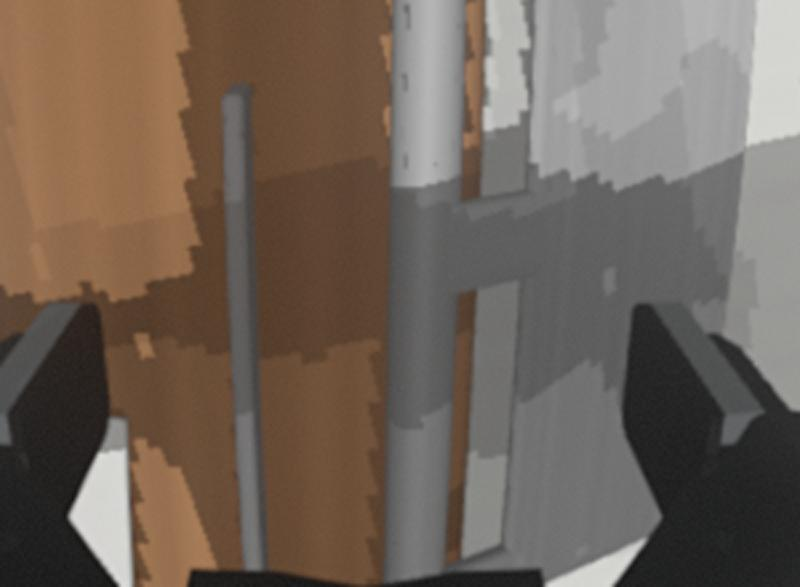

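Home: the force rose from about 3 N to 8 N while the tool stalled, the stem end measures -58 (nominal -60, ±2), and the visible bowl edge is centred at x≈35. I back off, let the rail up slowly and lift clear.

Call:
jog_arm([
  {"slide": [1.5,0,0],"rotation": [0,0,0]},
  {"slide": [2,0,0],"rotation": [0,0,0]},
  {"slide": [2,0,0],"rotation": [0,0,0]},
  {"slide": [0,0,-2],"rotation": [0,0,0]},
  {"slide": [0,0,-2],"rotation": [0,0,0]},
  {"slide": [0,0,-2],"rotation": [0,0,0]},
  {"slide": [0,0,-2],"rotation": [0,0,0]},
  {"slide": [0,0,-2],"rotation": [0,0,0]},
  {"slide": [0,0,-2],"rotation": [0,0,0]},
  {"slide": [0,0,-2],"rotation": [0,0,0]},
  {"slide": [0,0,-2],"rotation": [0,0,0]},
  {"slide": [0,0,-2],"rotation": [0,0,0]},
  {"slide": [0,0,-2],"rotation": [0,0,0]},
  {"slide": [0,0,-6],"rotation": [0,0,0]},
  {"slide": [0,0,-12],"rotation": [0,0,0]},
  {"slide": [0,0,-15],"rotation": [0,0,0]},
  {"slide": [0,0,-15],"rotation": [0,0,0]},
  {"slide": [0,0,-15],"rotation": [0,0,0]},
  {"slide": [0,0,0],"rotation": [0,0,0]},
])

```text
time: 18.92
tool_pos: [0.5865, -0.0033, 0.0995]
tool_rot: [0.003, 0.111, 0.994, -0.0]
contact_force: [0.5, -0.0, 0.8]
gripper_width: 0.918
```

Call:
jog_arm([
  {"slide": [12,18,-6],"rotation": [0,0,0]},
  {"slide": [12,18,-6],"rotation": [0,0,0]},
  {"slide": [12,18,-6],"rotation": [0,0,0]},
  {"slide": [12,18,-6],"rotation": [0,0,0]},
  {"slide": [12,18,-6],"rotation": [0,0,0]},
  {"slide": [12,18,-6],"rotation": [0,0,0]},
  {"slide": [12,18,-6],"rotation": [0,0,0]},
  {"slide": [12,18,-6],"rotation": [0,0,0]},
  {"slide": [12,18,-6],"rotation": [0,0,0]},
  {"slide": [12,18,-6],"rotation": [0,0,0]},
  {"slide": [12,18,-6],"rotation": [0,0,0]},
  {"slide": [12,18,-6],"rotation": [0,0,0]},
  {"slide": [12,18,-6],"rotation": [0,0,0]},
  {"slide": [12,18,-6],"rotation": [0,0,0]},
  {"slide": [0,0,0],"rotation": [0,0,0]},
])

```text
time: 20.17
tool_pos: [0.475, 0.2827, 0.18]
tool_rot: [0.0, 0.109, 0.994, 0.001]
contact_force: [1.4, 0.4, 0.3]
gripper_width: 0.923
```

```bash
python3 - <<'E'
from h import *
rep()
ft=optics.grab_frame("top");fs=optics.grab_frame("scene")
cv2.imwrite("pics/tF.png",cv2.resize(cv2.convertScaleAbs(ft["frame"][120:320,220:420],alpha=1.7),(600,600),interpolation=cv2.INTER_CUBIC))
cv2.imwrite("pics/sF.png",cv2.resize(fs["frame"][190:360,180:400],(776,600),interpolation=cv2.INTER_CUBIC))
E
```

```text
t 20.17 dock tcp [-241.1  298.6  180. ] yaw off deg 0.17 toolz [ 0.001  0.002 -1.   ] grip 0.923 F [1.36 0.38 0.29]
```

View pics/tF.png

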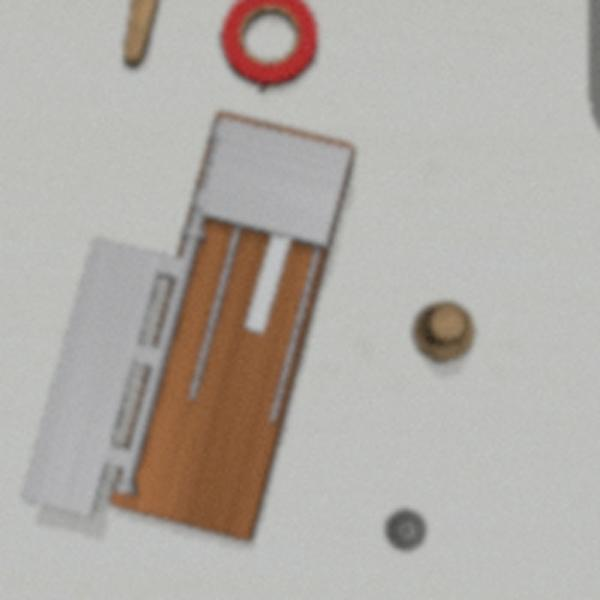

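View pics/sF.png

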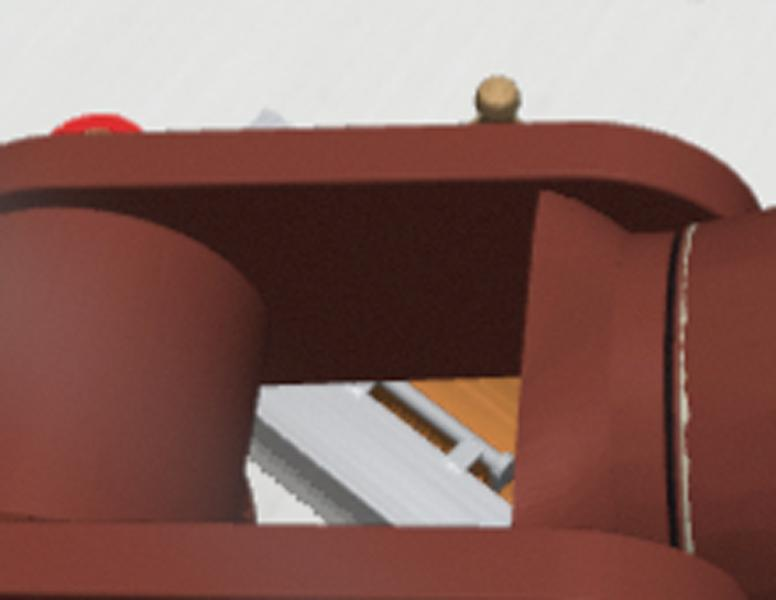

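```bash
python3 - <<'E'
from h import *
ft=optics.grab_frame("top");c=cv2.imread("pics/top0.png")
print("stem end",[W2D(P,onz(ft,(220+255/3,120+332/3),z))[0].round(1).tolist() for z in(.024,.036)])
d=cv2.absdiff(cv2.GaussianBlur(ft["frame"],(0,0),1),cv2.GaussianBlur(c,(0,0),1)).max(2)
for n,s in (("flap",np.s_[155:198,285:340]),("rail",np.s_[200:298,226:275]),("stamp",np.s_[215:245,355:382]),("nozzle",np.s_[285:308,345:366]),("tape",np.s_[115:150,293:328])):
    print(n,d[s].max(),d[s].mean().round(2))
E
```

```text
stem end [[-60.6, 0.0, 24.0], [-61.8, -1.1, 36.0]]
flap 19 4.0
rail 6 4.0
stamp 5 3.62
nozzle 6 3.93
tape 6 3.78
```

```bash
python3 -c "
from h import *
print(manip.job_done())"
```

```text
the job is handed in; nothing more can be done
None
```

The spoon is home under the shut flap, and I handed the job in after about 20 s of the 48 s. I held the rail down with one fingertip and pushed the spoon in with the other on the end of its stem. Then I let the rail up slowly and moved the arm clear.

**One failed attempt:** on the first push the fingertip, at about z 28 mm, slid over the stem end without touching it. The cameras put the stem end's top at only about 24–26 mm, not the 36 mm I had assumed. I let the rail up, opened the gripper wider, and went down again so the fingertip was level with the stem end.

**Last checks:**
- **Spoon home:** the push force rose from about 3 N to about 8 N as the tool stalled at the stop. Afterwards the stem end measured x ≈ -60.6 mm, y ≈ 0 (nominal -60). The wrist camera had given about -58 while pushing, which is within calibration error.
- **Flap shut:** in the top view the rail matches the starting picture, and so does the flap apart from one small difference I put down to the stem now under it. The closed scene view was blocked by the arm, so this rests on the top camera only.
- **Other things:** the nozzle, stamp and tape roll are unchanged in the picture, and the robot touches nothing.

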